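# Right the toppled cutlery cup in the sink caddy and put the teaspoon back to drain

## Task

The steel cutlery cup has fallen over in the grey caddy tray beside the sink. Tip it back up in the tray (it is too wide to grip round the outside, but its lip can be hooked) and ease it down onto its foot, without letting it drop the last bit; then stand the teaspoon in it to drain. Leave the soap bottle standing in its bay.

Things in the scene. Friction and masses are not known exactly. Their poses are not given: they have to be found in the camera images.
- cutlery_cup: Open round steel cutlery cup with drain holes: outside diameter 96 mm, height 120 mm, wall and floor 4 mm, 360 g. Origin: centre of the underside of its foot; +z along its axis to the open mouth (rim at z = 120 mm). It starts on its side in the caddy's long bay, mouth to the caddy's +y end, axis 47 mm above the tray floor. Its collision wall is 12 flats: it does not roll by itself.
- caddy: Grey plastic tray fixed to the worktop, 120 mm (x) by 336 mm (y, roughly the robot's y); walls 4 mm thick, 22 mm high; floor 4 mm thick. Origin: centre of its underside, z up. A 4 mm divider at y = -94 mm, 18 mm high, parts the long bay for the cup (floor y -92 to +164 mm, x -56 to +56 mm) from the short bay for the soap (y -164 to -96 mm).
- teaspoon: Metal teaspoon lying on the worktop to the left of the caddy, 130 mm long (its x), 26 mm wide at the bowl (its y), 11 mm high, 20 g. Origin: middle of its length, on the underside; bowl at the +x end, handle at the -x end.
- soap: Plastic soap pump bottle, 67 by 56 mm and 163 mm tall, standing in the caddy's short bay. Origin: underside, about the middle of the bottle; z up.
Not all that is in view belongs to the job. Leave any blue or purple look-alike of the soap alone.

How it is judged:
By the outcome, as a careful person would: the job done as asked, in the order asked, and still so for the second after the job is handed in, with the robot touching nothing.
It also fails if it takes over 56 s, if anything falls off the work surface, if the arm or the gripper's body presses on something with over 40 N, if the wrist force passes 120 N, or if a joint passes its speed limit or range.

## Robot

A 6-joint arm with a two-finger parallel gripper is mounted at the origin on a cart in front of the work surface, level with it; the furniture and walls round the work are solid. World frame = base frame: x ahead of the robot, y to its left, z up, the work surface at z = 0. Lengths are in mm, angles in rad, forces in N, time in s.
With the tool pointing down it reaches from about 325 to 1000 mm from the base axis. Payload 5.1 kg.
Tool frame: the origin (TCP) lies midway between the tips of the shut fingers; the grasp point (between the pads) lies 19 mm behind it; z points along the fingers, y is the line along which they close (so a half turn about z gives the same grasp; the last joint's range is limited). The gripper opens to 85 mm and grips with 20 to 120 N. Pads are 22 mm wide; open, the fingers measure 114 mm over their backs; the gripper's body (76 mm by 85 mm) begins 54 mm behind the grasp point. The pads swing forward as they close: fully open they stand 13 mm farther back than shut.
Start: joints at [-1.262, 0.124, 1.65, -0, 1.367, -0.083], TCP at [248.171, -600.746, 201.222] pointing down, gripper open.
Joint ranges: [-2.61, 2.61], [-1.02, 2.33], [0.03, 2.71], [-1.35, 4.49], [0.32, 2.68], [-2.91, 2.91]. Speed limits (rad/s): [2.57, 2.57, 3.14, 3.14, 3.14, 3.14].

## Interface

Orientations are given as a unit quaternion [x, y, z, w].
In Python, from rig import get_obs, get_image, camera_model, hand_in gives the robot as it stands.
- The arm moves only by the tool carry_out, never from a script. Its argument "commands" is one flat list of numbers, 4 for each row, row after row: the shift along the world's x, y, z scaled (see below), then the turn about the world's z scaled (see below). A call has exactly 10 rows; each row is the pose to reach, as a shift and turn from the pose commanded when the call began; what a row does not reach only later rows make up. The controller multiplies each number of a shift by 0.6 m and each number of a turn by 0.5 rad. A row lasts 1/12 s, in which the tool goes at most 41.7 mm and 7.16 degrees, less where a joint would pass 70% of its speed; a pose out of reach is approached as far as the arm can. A call with a number of a shift or a turn outside -1 to 1 is refused whole. A call with a gripper value outside its range is refused whole. "fingers" is the opening, from -1 (shut) to 1 (fully open), set as the call begins (left out, the last holds). The fingers move at their own pace and stop on an object; "newtons" is the grip in N (left out, the last holds). Time passes only in rows, so rows that repeat a pose let the fingers close, or fill a call up. It gives the time, the measured TCP pose, the force, the opening and the grip force at its end, in the units of the state.
- get_obs(): the state, without advancing time (a new reading comes with each control period).
- get_image(name): name is "scene" or "top" or "wrist"; returns the picture (400x640x3 uint8, red, green, blue); there is no depth.
- camera_model(name): a dict with "fx", "fy", "cx", "cy" (pixels), "pose" (4x4, takes a point from camera to world coordinates). Camera axes: x right, y down, z forward; pixel columns grow to the right and rows downward; lengths in mm; the calibration is good to about 2 mm. A picture is of the moment at which its call begins: read the wrist's pose just before it. camera_model takes no time and is no camera call; for the wrist camera it gives the pose at the moment of the call.
- hand_in(): hands the job in; it is judged then, once.
The state is a dict: "clock": time; "joint_pos": joint angles; "dq": joint speeds; "effort": joint torques, N m; "position": TCP position; "ee_rot": TCP orientation; "contact_force": force on the tool from outside, world axes, zero at the start; "moment": the same for the moment, N m; "opening": finger opening in mm; "grasp_force": force on a finger pad.
Only numpy, scipy, OpenCV 4.12 (cv2) and the standard library are available. Lean on these libraries where they do the work, as an engineer would, in place of code of your own. Each camera call takes 0.05 s, during which the arm holds its last target. There are 200 camera calls.

## Working session

There is one attempt and no reset: what is moved stays moved. The work goes in short steps, Python scripts to look and compute and a tool call to move; the robot and the scene stay as the last step left them, time stands still between calls to the robot, and variables do not carry over. Pictures are saved under pics/ and viewed, at most 10 in all, crops included, and the job is handed in when it is done.

Besides the shell and the picture viewer there is one more tool, called by a JSON object that holds its "method" and its "body". carry_out: Moves the arm, as the interface text tells. Its arguments: {"type":"object","properties":{"commands":{"type":"array","items":{"type":"number","minimum":-1,"maximum":1}},"fingers":{"type":"number"},"newtons":{"type":"number"}},"required":["commands"]}

```bash
mkdir -p pics; ls
cat > h.py <<'E'
import numpy as np, cv2
from rig import get_obs,get_image,camera_model,hand_in
def save(n,f,crop=None,s=1):
    im=get_image(n)[:,:,::-1]
    np.save('pics/'+f+'.npy',im)
    if crop: x0,y0,x1,y1=crop; im=im[y0:y1,x0:x1]
    cv2.imwrite('pics/'+f+'.png',cv2.resize(im,None,fx=s,fy=s,interpolation=cv2.INTER_CUBIC))
def ray(n,u,v,z,m=None):
    m=m or camera_model(n); P=np.array(m['pose'])
    d=P[:3,:3]@np.array([(u-m['cx'])/m['fx'],(v-m['cy'])/m['fy'],1]); o=P[:3,3]
    return (o+d*(z-o[2])/d[2]).round(1)
def proj(n,p,m=None):
    m=m or camera_model(n); P=np.array(m['pose']); c=P[:3,:3].T@(np.array(p)-P[:3,3])
    return (c[0]/c[2]*m['fx']+m['cx'],c[1]/c[2]*m['fy']+m['cy'])
E
python3 - <<'E'
from h import *
print(get_obs())
for n in('scene','top'):
    save(n,n+'1',s=1.25); m=camera_model(n); print(n,m)
E
```

```text
pics
{'clock': 0.0, 'joint_pos': array([-1.26159320e+00,  1.24525445e-01,  1.65168014e+00,  3.96330736e-06,
        1.36748127e+00, -8.26243417e-02]), 'dq': array([ 1.48111640e-03, -1.59833939e-03, -1.85829438e-04,  7.64223629e-04,
       -9.37389585e-05,  3.64329805e-04]), 'effort': array([-6.64659819e-04, -4.23611176e+01, -3.65456021e+01, -1.80453385e-04,
        6.78610930e-03, -4.23624826e-06]), 'position': array([ 247.97541286, -600.11350161,  199.93628374]), 'ee_rot': array([ 9.80869749e-01,  1.94662371e-01, -1.16443902e-04, -1.04060830e-03]), 'contact_force': array([-0.65398476, -0.45495702,  1.10380431]), 'moment': array([0.00652305, 0.04120557, 0.00515229]), 'grasp_force': 0.0, 'opening': 85.2968429369456}
scene {'fx': 385.9997152010649, 'fy': 385.9997152010649, 'cx': 320.7239130160721, 'cy': 191.82926749297522, 'pose': array([[-6.82311269e-01, -4.80299495e-01,  5.51147646e-01,
         4.03386378e+01],
       [-7.31020248e-01,  4.40209152e-01, -5.21368679e-01,
         6.88513770e+02],
       [ 7.79287496e-03, -7.58635814e-01, -6.51468321e-01,
         6.20801243e+02],
       [ 0.00000000e+00,  0.00000000e+00,  0.00000000e+00,
         1.00000000e+00]])}
top {'fx': 397.36049369500665, 'fy': 397.36049369500665, 'cx': 314.46687053412836, 'cy': 191.74832067038935, 'pose': array([[ 4.84984662e-03, -9.86340584e-01,  1.64647295e-01,
         4.16469192e+02],
       [-9.99921853e-01, -6.68052644e-03, -1.05668710e-02,
         2.25978620e+02],
       [ 1.15224643e-02, -1.64583181e-01, -9.86295904e-01,
         9.10210119e+02],
       [ 0.00000000e+00,  0.00000000e+00,  0.00000000e+00,
         1.00000000e+00]])}
```

View pics/scene1.png

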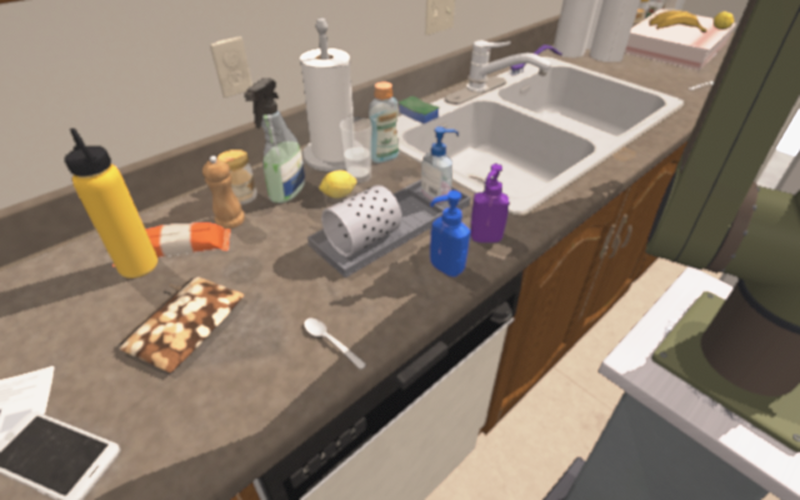

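View pics/top1.png

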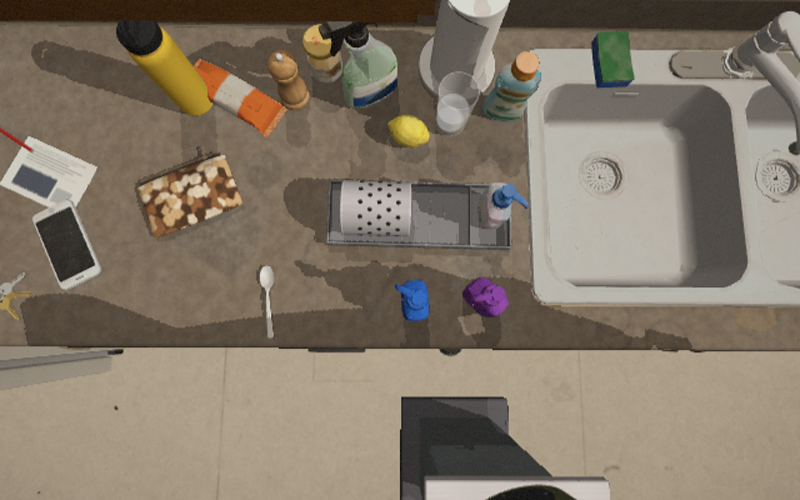

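Run:
```python
from h import *
im=np.load('pics/top1.npy')
cv2.imwrite('pics/c1.png',cv2.resize(im[130:280,200:420],None,fx=3.6,fy=3.6,interpolation=cv2.INTER_CUBIC))
```

```text
(no output)
```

View pics/c1.png

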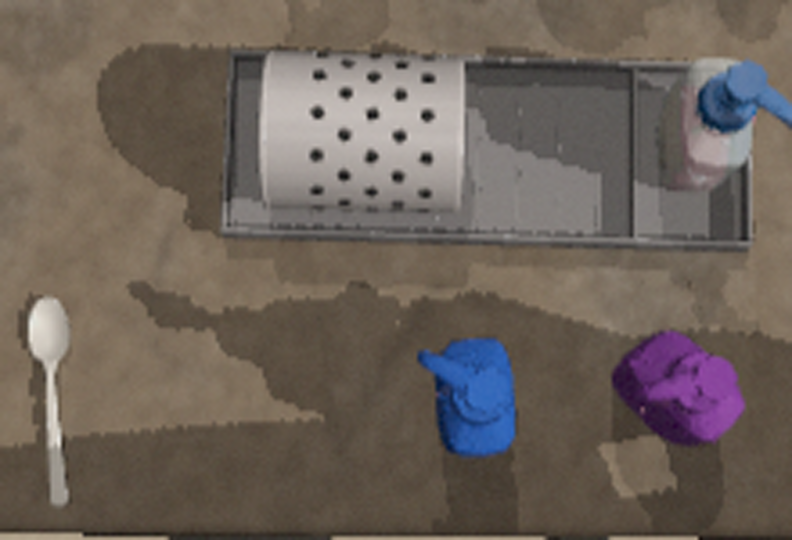

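Run:
```python
from h import *
m=camera_model('top')
q=lambda u,v,z:ray('top',u/3.6+200-.36,v/3.6+130-.36,z,m)
for n,u,v,z in [('TL',229,52,22),('TR',751,64,22),('BL',221,238,22),('BR',748,249,22),
 ('mouthtop',268,52,51),('mouthbot',262,206,51),('mouthmid',262,130,99),('mouthmid51',262,130,51),('foottop',465,56,51),('footbot',463,211,51),('footmid',465,130,99),
 ('bowl tip',48,296,5),('handle end',60,507,4),('bowl L',27,330,5),('bowl R',70,330,5),('neck',51,365,6),('hand',55,450,6),
 ('blue',476,385,120),('purple',685,385,120),('soap',740,95,150)]: print(n,q(u,v,z))
```

```text
TL [675.5 335.3  22. ]
TR [ 6.703e+02 -2.000e-01  2.200e+01]
BL [554.8 337.1  22. ]
BR [550.    5.8  22. ]
mouthtop [667.3 307.5  51. ]
mouthbot [570.1 309.1  51. ]
mouthmid [606.4 305.4  99. ]
mouthmid51 [617.6 310.1  51. ]
foottop [665.7 185.2  51. ]
footbot [567.9 186.5  51. ]
footmid [607.3 187.5  99. ]
bowl tip [519.4 447.8   5. ]
handle end [388.1 434.5   4. ]
bowl L [497.8 460.1   5. ]
bowl R [497.9 433.    5. ]
neck [475.7 443.7   6. ]
hand [423.  438.7   6. ]
blue [458.6 182.6 120. ]
purple [459.2  67.4 120. ]
soap [616.1  39.  150. ]
```

The cup lies mouth to +y: mouth at y≈308, foot at y≈187, axis x≈617. The spoon lies along x at y≈441, with its handle near the robot at x≈388. First I'll move over the bay with the fingers shut and nudge the cup toward +y, to gain room for tipping it.

{"method": "carry_out", "body": {"commands": [0.3,0.61,0.04,1,0.3,0.61,0.04,1,0.3,0.61,0.04,1,0.3,0.61,0.04,1,0.3,0.61,0.04,1,0.3,0.61,0.04,1,0.3,0.61,0.04,1,0.3,0.61,0.04,1,0.3,0.61,0.04,1,0.3,0.61,0.04,1], "fingers": -1, "newtons": 20}}

```text
clock: 0.93
position: [428.6, -232.1, 225.1]
ee_rot: [0.902, 0.432, 0.0, -0.0]
contact_force: [0.7, -0.3, -0.2]
opening: -0.1
grasp_force: 0.0
```

{"method": "carry_out", "body": {"commands": [0.314,0.637,0,1,0.314,0.637,0,1,0.314,0.637,0,1,0.314,0.637,0,1,0.314,0.637,0,1,0.314,0.637,0,1,0.314,0.637,0,1,0.314,0.637,0,1,0.314,0.637,0,1,0.314,0.637,0,1]}}

```text
clock: 1.77
position: [612.6, 141.1, 224.6]
ee_rot: [0.767, 0.641, -0.0, -0.0]
contact_force: [-0.2, 0.0, 0.1]
opening: -0.2
grasp_force: 0.0
```

{"method": "carry_out", "body": {"commands": [0.005,0.01,-0.1,0.18,0.005,0.01,-0.2,0.356,0.005,0.01,-0.287,0.356,0.005,0.01,-0.287,0.356,0.005,0.01,-0.287,0.356,0.005,0.01,-0.287,0.356,0.005,0.03,-0.287,0.356,0.005,0.05,-0.287,0.356,0.005,0.06,-0.287,0.356,0.005,0.06,-0.287,0.356]}}

```text
clock: 2.6
position: [617.5, 177.2, 56.5]
ee_rot: [0.707, 0.707, 0.002, 0.001]
contact_force: [-0.4, -0.1, -0.4]
opening: 0.3
grasp_force: 0.0
```

{"method": "carry_out", "body": {"commands": [0,0.004,0,0,0,0.008,0,0,0,0.012,0,0,0,0.016,0,0,0,0.02,0,0,0,0.024,0,0,0,0.026,0,0,0,0.028,0,0,0,0.03,0,0,0,0.03,0,0]}}

```text
clock: 3.43
position: [615.4, 193.2, 53.0]
ee_rot: [0.707, 0.707, 0.0, -0.0]
contact_force: [-0.4, -3.1, 3.1]
opening: 0.1
grasp_force: 1.5
```

Run:
```python
from h import *
save('top','t2',(220,130,360,230),5); print(get_obs()['contact_force'],get_obs()['position'])
```

```text
[ 0.29438798 -2.45706835  2.12526368] [615.37439295 193.18831922  52.9334119 ]
```

View pics/t2.png

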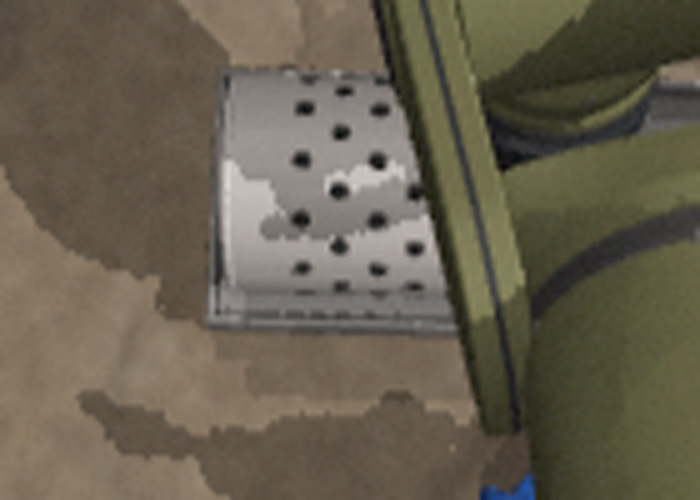

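{"method": "carry_out", "body": {"commands": [0,-0.015,0,0,0,-0.015,0.065,0,0,-0.015,0.13,0,-0.02,0.05,0.15,0,-0.04,0.115,0.15,0,-0.06,0.18,0.15,0,-0.06,0.24,0.15,0,-0.06,0.275,0.15,0,-0.06,0.275,0.09,0,-0.06,0.275,0.03,0], "fingers": 0.41}}

```text
clock: 4.32
position: [580.8, 361.2, 73.2]
ee_rot: [0.707, 0.708, 0.004, 0.0]
contact_force: [1.1, -0.1, -0.7]
opening: 60.2
grasp_force: 0.0
```

```bash
cat > plan.py <<'E'
import numpy as np
P=np.array([203.5,4.]);R=150.4;a0=np.radians(36.8)
def lip(t): a=a0+np.radians(t); return P+R*np.array([np.cos(a),np.sin(a)])
if __name__=='__main__':
    for t in (0,3,6,9,12,15,18,21,24,27,30,35,40,45,50,55,60,65,70,75,80,85,90): print(t,lip(t).round(1))
E
python3 plan.py
python3 - <<'E'
from h import *
o=get_obs();print(o['position'],o['opening'],o['contact_force'],o['joint_pos'].round(2))
save('wrist','w1'); save('scene','s2',(200,120,400,240),4)
E
```

```text
0 [323.9  94.1]
3 [319.  100.3]
6 [313.9 106.2]
9 [308.4 111.8]
12 [302.6 117.2]
15 [296.5 122.2]
18 [290.2 126.9]
21 [283.6 131.3]
24 [276.9 135.3]
27 [269.9 138.9]
30 [262.7 142.2]
35 [250.5 146.9]
40 [237.8 150.4]
45 [225.  152.9]
50 [211.9 154.2]
55 [198.8 154.3]
60 [185.7 153.3]
65 [172.7 151.2]
70 [160. 148.]
75 [147.6 143.6]
80 [135.7 138.2]
85 [124.2 131.8]
90 [113.4 124.4]
[580.77766097 361.16264834  73.19674256] 60.2273637116245 [ 1.1042904  -0.13980891 -0.73408877] [0.48 0.29 1.68 0.   1.16 0.48]
```

View pics/s2.png

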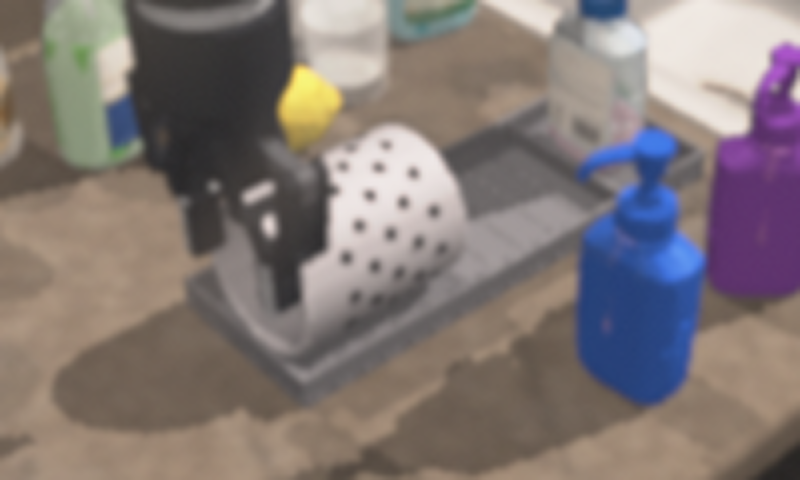

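{"method": "carry_out", "body": {"commands": [0,-0.02,0,0,0,-0.032,0,0,0,-0.035,0,0,0,-0.037,0,0,0,-0.039,0,0,0,-0.041,0,0,0,-0.043,0,0,0,-0.045,0,0,0,-0.046,0,0,0,-0.046,0,0]}}

```text
clock: 5.25
position: [579.3, 330.4, 70.9]
ee_rot: [0.707, 0.707, -0.0, -0.0]
contact_force: [0.5, -0.4, 0.1]
opening: 60.3
grasp_force: 0.0
```

{"method": "carry_out", "body": {"commands": [0,-0.001,0,0,0,-0.002,0,0,0,-0.003,0,0,0,-0.004,0,0,0,-0.005,0,0,0,-0.006,0,0,0,-0.007,0,0,0,-0.008,0,0,0,-0.009,0,0,0,-0.01,0,0]}}

```text
clock: 6.08
position: [579.4, 324.3, 71.0]
ee_rot: [0.707, 0.707, -0.0, -0.0]
contact_force: [0.4, 1.1, 0.1]
opening: 60.4
grasp_force: 0.0
```

{"method": "carry_out", "body": {"commands": [0,-0.005,0.004,0,0,-0.008,0.008,0,0,-0.0115,0.0123,0,0,-0.015,0.0162,0,0,-0.0183,0.02,0,0,-0.022,0.024,0,0,-0.0257,0.0277,0,0,-0.0293,0.0313,0,0,-0.0333,0.035,0,0,-0.0372,0.0385,0]}}

```text
clock: 6.92
position: [579.4, 301.8, 94.3]
ee_rot: [0.707, 0.707, -0.0, -0.0]
contact_force: [0.7, -0.6, 1.1]
opening: 60.4
grasp_force: 0.0
```

Run:
```python
from h import *
o=get_obs();print(o['position'],o['opening'],o['contact_force'])
save('scene','s3',(200,120,400,240),4)
```

```text
[579.39209183 301.81201849  94.34622932] 60.36787476977434 [ 0.72460628 -0.61226668  1.09252918]
```

View pics/s3.png

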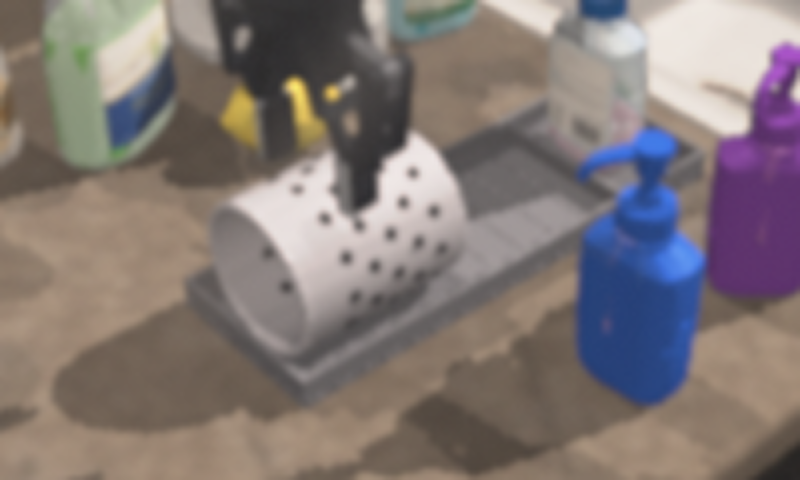

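Run:
```python
from h import *
m=camera_model('scene')
f=lambda *p:((np.array(proj('scene',p,m))-[200,120])*4).round()
for n,p in dict(Atip=(616,302,100),Btip=(542,302,100),lip320=(617,320,98),lip324=(617,324,98),foot200=(617,200,98),side320=(569,320,51),low320=(617,320,4),cadTL=(675.5,336,22),cadBL=(555,336,22)).items(): print(n,f(*p))
m=camera_model('wrist'); print(m['pose'].round(2))
```

```text
Atip [277. 195.]
Btip [362. 257.]
lip320 [250. 210.]
lip324 [244. 213.]
foot200 [415. 126.]
side320 [310. 316.]
low320 [265. 336.]
cadTL [182. 277.]
cadBL [306. 381.]
[[ 1.0000e+00 -0.0000e+00  0.0000e+00  5.7916e+02]
 [-0.0000e+00 -9.6000e-01 -2.9000e-01  3.7489e+02]
 [ 0.0000e+00  2.9000e-01 -9.6000e-01  2.6902e+02]
 [ 0.0000e+00  0.0000e+00  0.0000e+00  1.0000e+00]]
```

Run:
```python
from h import *
m=camera_model('scene')
f=lambda *p:((np.array(proj('scene',p,m))-[200,120])*4).round()
for z in (79,90,100,110): print(z,'s2 A',f(617.5,361,z),'B',f(544,361,z))
for z in (94,110,120,130,140): print(z,'s3 A',f(616,302,z),'B',f(542,302,z))
```

```text
79 s2 A [192. 268.] B [274. 335.]
90 s2 A [190. 253.] B [272. 320.]
100 s2 A [187. 238.] B [271. 305.]
110 s2 A [185. 224.] B [269. 290.]
94 s3 A [278. 203.] B [363. 266.]
110 s3 A [276. 180.] B [362. 242.]
120 s3 A [274. 165.] B [361. 227.]
130 s3 A [273. 151.] B [360. 212.]
140 s3 A [271. 135.] B [359. 197.]
```

{"method": "carry_out", "body": {"commands": [0,0.06,0.02,0,0,0.08,0.02,0,0,0.08,-0.03,0,0,0.08,-0.087,0,0,0.08,-0.087,0,0,0.07,-0.087,0,0,0.066,-0.087,0,0,0.063,-0.087,0,0,0.06,-0.087,0,0,0.058,-0.087,0]}}

```text
clock: 7.8
position: [580.7, 336.9, 44.2]
ee_rot: [0.708, 0.707, 0.002, 0.001]
contact_force: [0.1, 0.1, -1.1]
opening: 60.3
grasp_force: 0.0
```

{"method": "carry_out", "body": {"commands": [0,-0.0015,0,0,0,-0.003,0,0,0,-0.0045,0,0,0,-0.006,0,0,0,-0.0075,0,0,0,-0.009,0,0,0,-0.0105,0,0,0,-0.012,0,0,0,-0.013,0,0,0,-0.013,0,0]}}

```text
clock: 8.63
position: [579.6, 329.1, 42.1]
ee_rot: [0.707, 0.707, 0.0, 0.0]
contact_force: [-0.2, 4.0, 1.8]
opening: 60.2
grasp_force: 1.9
```

{"method": "carry_out", "body": {"commands": [0,-0.002,0.005,0,0,-0.005,0.0095,0,0,-0.0085,0.0135,0,0,-0.012,0.0172,0,0,-0.0155,0.021,0,0,-0.019,0.025,0,0,-0.0227,0.0287,0,0,-0.0263,0.0323,0,0,-0.0303,0.036,0,0,-0.0342,0.0395,0]}}

```text
clock: 9.47
position: [579.4, 308.2, 65.8]
ee_rot: [0.707, 0.707, -0.0, 0.0]
contact_force: [1.2, 0.4, -0.5]
opening: 60.1
grasp_force: 0.2
```

Run:
```python
from h import *
o=get_obs();print(o['position'],o['opening'],o['contact_force'])
save('scene','s4',(200,120,400,240),4)
```

```text
[579.39249582 308.23760505  65.83288893] 60.09420226675196 [ 1.22137705  0.38892595 -0.47992006]
```

View pics/s4.png

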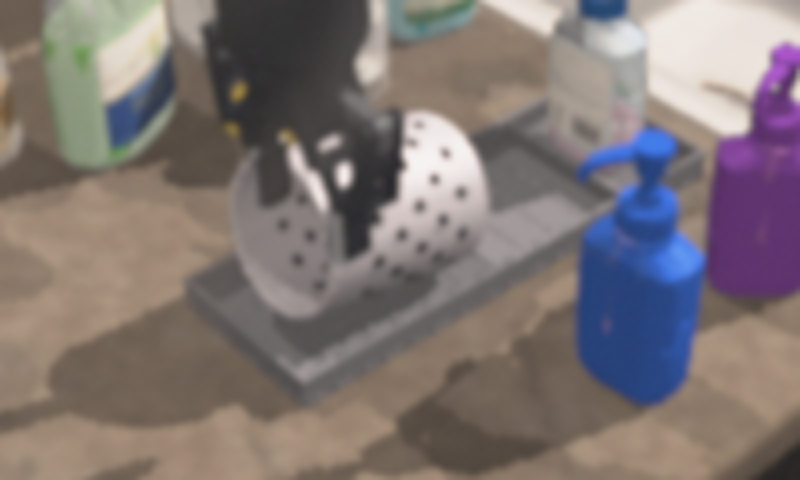

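```bash
cat > fit.py <<'E'
from h import *
m=camera_model('scene')
def feats(py,t,x=617):
    t=np.radians(t); a=np.linspace(0,2*np.pi,181)
    ax=np.array([0,np.cos(t),np.sin(t)]); up=np.array([0,-np.sin(t),np.cos(t)])
    c=np.array([x,py,4])+47*up
    def ring(s): return np.array([(np.array(proj('scene',c+s*ax+48*(np.cos(b)*up+np.array([np.sin(b),0,0])),m))-[200,120])*4 for b in a])
    M,F=ring(120),ring(0)
    return np.r_[M[:,0].min(),M[:,1].max(),F[:,0].max(),F[:,1].min()].round()
if __name__=='__main__':
    print('s3',[ (py,feats(py,0)) for py in (198,200,204)])
    for py in (180,185,190,195):
        for t in (0,5,10,15): print(py,t,feats(py,t))
E
python3 fit.py
```

```text
s3 [(198, array([211., 348., 472., 115.])), (200, array([208., 350., 469., 116.])), (204, array([202., 353., 464., 119.]))]
180 0 [236. 334. 494. 104.]
180 5 [241. 320. 499.  99.]
180 10 [247. 305. 505.  96.]
180 15 [253. 290. 511.  94.]
185 0 [229. 338. 488. 107.]
185 5 [234. 324. 493. 103.]
185 10 [240. 309. 499.  99.]
185 15 [246. 294. 505.  97.]
190 0 [222. 342. 482. 110.]
190 5 [227. 328. 487. 106.]
190 10 [233. 313. 493. 102.]
190 15 [239. 298. 499. 100.]
195 0 [215. 346. 476. 113.]
195 5 [220. 332. 481. 109.]
195 10 [226. 317. 487. 105.]
195 15 [232. 302. 493. 103.]
```

{"method": "carry_out", "body": {"commands": [0,-0.006,0.0055,0,0,-0.0127,0.0107,0,0,-0.0193,0.016,0,0,-0.0263,0.021,0,0,-0.0333,0.026,0,0,-0.0407,0.0305,0,0,-0.048,0.035,0,0,-0.0555,0.039,0,0,-0.0633,0.043,0,0,-0.0712,0.0465,0]}}

```text
clock: 10.35
position: [579.4, 265.3, 93.8]
ee_rot: [0.707, 0.707, 0.0, 0.0]
contact_force: [0.7, -0.0, 0.4]
opening: 59.7
grasp_force: 0.1
```

Run:
```python
from h import *
o=get_obs();print(o['position'],o['opening'],o['contact_force'])
save('scene','s5',(200,100,360,220),5)
```

```text
[579.42816484 265.32340401  93.78528507] 59.71297348720657 [ 0.70269994 -0.03508719  0.35203129]
```

View pics/s5.png

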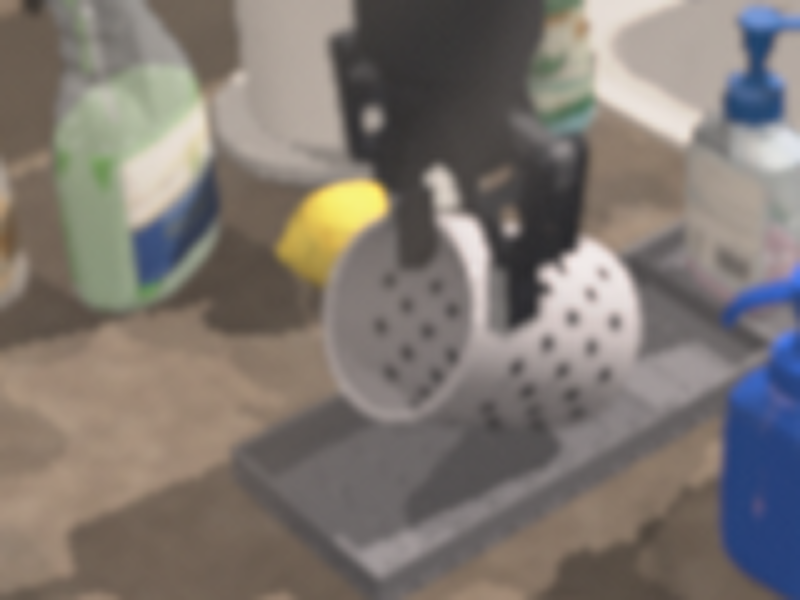

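Run:
```python
from fit import *
for py in (175,180,185,190,195):
    print(py,[(t,*feats(py,t)[:3]) for t in (22,25,28,31)])
```

```text
175 [(22, np.float64(270.0), np.float64(264.0), np.float64(525.0)), (25, np.float64(274.0), np.float64(254.0), np.float64(529.0)), (28, np.float64(279.0), np.float64(245.0), np.float64(533.0)), (31, np.float64(284.0), np.float64(235.0), np.float64(536.0))]
180 [(22, np.float64(263.0), np.float64(268.0), np.float64(519.0)), (25, np.float64(267.0), np.float64(258.0), np.float64(523.0)), (28, np.float64(272.0), np.float64(248.0), np.float64(527.0)), (31, np.float64(277.0), np.float64(239.0), np.float64(531.0))]
185 [(22, np.float64(256.0), np.float64(272.0), np.float64(513.0)), (25, np.float64(261.0), np.float64(262.0), np.float64(517.0)), (28, np.float64(265.0), np.float64(252.0), np.float64(521.0)), (31, np.float64(270.0), np.float64(242.0), np.float64(525.0))]
190 [(22, np.float64(249.0), np.float64(275.0), np.float64(507.0)), (25, np.float64(254.0), np.float64(266.0), np.float64(511.0)), (28, np.float64(259.0), np.float64(256.0), np.float64(515.0)), (31, np.float64(264.0), np.float64(246.0), np.float64(519.0))]
195 [(22, np.float64(242.0), np.float64(279.0), np.float64(501.0)), (25, np.float64(247.0), np.float64(269.0), np.float64(505.0)), (28, np.float64(252.0), np.float64(260.0), np.float64(509.0)), (31, np.float64(257.0), np.float64(250.0), np.float64(513.0))]
```

Run:
```python
from fit import *
for z in (95,105,115,125,135):
    print(z,*[np.round(proj('scene',p,m),1) for p in ((616,265.3,z),(542.5,265.3,z),(616,276,z))])
print(np.round(proj('scene',(555,336,22),m),1),np.round(proj('scene',(675.5,336,22),m),1), 'obs',200+378/5,100+585/5,200+235/5,100+460/5)
# yaw plan
P=np.array([189.5,4.])
def lip(t): a=np.radians(36.8+t); return P+150.4*np.array([np.cos(a),np.sin(a)])
r=37; c0=np.array([579.4,265.3,93.8]); out=[]
for call in range(4):
    rows=[]
    for k in range(1,11):
        s=(call*10+k)/40; phi=s*np.pi/2; t=28+12*s
        L=lip(t); h=11.7*np.cos(phi)+7*np.sin(phi)
        A=np.array([616.4,L[0]+h]); 
        c=np.array([A[0]-r*np.cos(phi),A[1]-r*np.sin(phi),93.8+L[1]-lip(28)[1]])
        rows.append([*((c-c0)/600).round(4),round(k*.0785,4)])
    c0=c; print(sum(rows,[])); print(c.round(1),t)
```

```text
95 [282.4 163.8] [303.6 178.7] [278.7 165.7]
105 [282.1 160.3] [303.5 175.1] [278.4 162.1]
115 [281.9 156.6] [303.4 171.4] [278.1 158.5]
125 [281.6 153. ] [303.3 167.7] [277.8 154.8]
135 [281.3 149.3] [303.2 163.9] [277.5 151.1]
[276.6 215.2] [245.4 189.3] obs 275.6 217.0 247.0 192.0
[np.float64(0.0), np.float64(-0.0033), np.float64(0.0006), 0.0785, np.float64(0.0002), np.float64(-0.0065), np.float64(0.0011), 0.157, np.float64(0.0004), np.float64(-0.0097), np.float64(0.0016), 0.2355, np.float64(0.0008), np.float64(-0.0129), np.float64(0.0022), 0.314, np.float64(0.0012), np.float64(-0.0162), np.float64(0.0027), 0.3925, np.float64(0.0017), np.float64(-0.0195), np.float64(0.0032), 0.471, np.float64(0.0023), np.float64(-0.0228), np.float64(0.0038), 0.5495, np.float64(0.003), np.float64(-0.0261), np.float64(0.0043), 0.628, np.float64(0.0038), np.float64(-0.0294), np.float64(0.0048), 0.7065, np.float64(0.0047), np.float64(-0.0327), np.float64(0.0053), 0.785]
[582.2 245.7  97. ] 31.0
[np.float64(0.001), np.float64(-0.0033), np.float64(0.0005), 0.0785, np.float64(0.002), np.float64(-0.0066),
[... 1313 characters left out ...]
at64(0.0023), np.float64(-0.0027), np.float64(0.0004), 0.0785, np.float64(0.0045), np.float64(-0.0053), np.float64(0.0007), 0.157, np.float64(0.0069), np.float64(-0.0079), np.float64(0.0011), 0.2355, np.float64(0.0092), np.float64(-0.0104), np.float64(0.0014), 0.314, np.float64(0.0116), np.float64(-0.0128), np.float64(0.0017), 0.3925, np.float64(0.014), np.float64(-0.0152), np.float64(0.0021), 0.471, np.float64(0.0164), np.float64(-0.0175), np.float64(0.0024), 0.5495, np.float64(0.0188), np.float64(-0.0197), np.float64(0.0027), 0.628, np.float64(0.0212), np.float64(-0.0219), np.float64(0.003), 0.7065, np.float64(0.0236), np.float64(-0.024), np.float64(0.0033), 0.785]
[616.4 193.8 104.1] 40.0
```

{"method": "carry_out", "body": {"commands": [0,-0.0033,0,0.0785,0.0002,-0.0065,0,0.157,0.0004,-0.0097,0,0.2355,0.0008,-0.013,0,0.314,0.0012,-0.0162,0,0.3925,0.0017,-0.0195,0,0.471,0.0023,-0.0228,0,0.55,0.003,-0.026,0,0.628,0.0038,-0.0295,0,0.7065,0.0047,-0.0327,0,0.785]}}

```text
clock: 11.23
position: [582.3, 246.1, 93.7]
ee_rot: [0.555, 0.832, 0.0, 0.0]
contact_force: [-0.7, 1.0, 0.4]
opening: 60.1
grasp_force: 0.2
```

{"method": "carry_out", "body": {"commands": [0.001,-0.0033,0,0.0785,0.002,-0.0066,0,0.157,0.0032,-0.01,0,0.2355,0.0044,-0.0133,0,0.314,0.0057,-0.0166,0,0.3925,0.0071,-0.0198,0,0.471,0.0085,-0.023,0,0.55,0.01,-0.0263,0,0.628,0.0117,-0.0295,0,0.7065,0.0134,-0.0327,0,0.785]}}

```text
clock: 12.07
position: [590.3, 226.4, 93.6]
ee_rot: [0.382, 0.924, 0.0, 0.0]
contact_force: [0.2, -0.5, 0.2]
opening: 60.3
grasp_force: 0.1
```

{"method": "carry_out", "body": {"commands": [0.0017,-0.0032,0.0004,0.0785,0.0036,-0.0063,0.0009,0.157,0.0054,-0.0094,0.0013,0.2355,0.0074,-0.0124,0.0017,0.314,0.0093,-0.0154,0.0021,0.3925,0.0114,-0.0184,0.0025,0.471,0.0135,-0.0213,0.0029,0.55,0.0156,-0.024,0.0032,0.628,0.0178,-0.027,0.0036,0.7065,0.02,-0.0297,0.004,0.785]}}

```text
clock: 12.9
position: [602.3, 208.5, 95.9]
ee_rot: [0.195, 0.981, -0.0, -0.0]
contact_force: [0.2, 0.7, -0.3]
opening: 60.2
grasp_force: 0.1
```

{"method": "carry_out", "body": {"commands": [0.0023,-0.0027,0.0004,0.0785,0.0045,-0.0053,0.0007,0.157,0.0069,-0.0079,0.001,0.2355,0.0092,-0.0104,0.0014,0.314,0.0116,-0.0128,0.0017,0.3925,0.014,-0.0152,0.002,0.471,0.0164,-0.0175,0.0024,0.55,0.0188,-0.0197,0.0027,0.628,0.0212,-0.022,0.003,0.7065,0.0236,-0.024,0.0033,0.785]}}

```text
clock: 13.73
position: [616.5, 194.1, 97.9]
ee_rot: [-0.0, 1.0, -0.0, -0.0]
contact_force: [-1.1, 1.0, -0.5]
opening: 60.0
grasp_force: 0.0
```

Run:
```python
from h import *
o=get_obs();print(o['position'],o['opening'],o['contact_force'],o['grasp_force'],o['ee_rot'].round(3),o['joint_pos'].round(2))
save('scene','s6',(200,80,360,200),5)
save('top','t6'); np.save('pics/base.npy',np.load('pics/s6.npy'))
```

```text
[616.47455335 194.10315318  97.89250443] 60.02547711963455 [-1.10629918  0.95435322 -0.49985166] 0.008989136258605868 [-0.  1. -0. -0.] [ 0.22  0.2   1.75 -0.    1.2  -1.35]
```

```bash
cat > seg.py <<'E'
from fit import *
def seg(f):
    im=np.load(f'pics/{f}.npy').astype(int); s=im.max(2)-im.min(2)
    msk=((im.mean(2)>125)&(s<40)).astype(np.uint8); msk[:,:245]=0; msk[:,345:]=0; msk[:120]=0; msk[215:]=0
    n,l,st,c=cv2.connectedComponentsWithStats(msk)
    for i in np.argsort(-st[1:,4])[:3]+1: print(f,st[i])
if __name__=='__main__':
    import sys
    for f in sys.argv[1:]: seg(f)
    fu=lambda q:(q[0]/4+200,q[1]/4+120,q[2]/4+200)
    for py in (186,190):
        for t in (28,34,38,40,42,46): print(py,t,np.round(fu(feats(py,t)),1))
E
python3 seg.py s5 s6
```

```text
s5 [ 245  120  100   77 2058]
s5 [245 120  29  17 360]
s5 [268 201  30  14 136]
s6 [ 245  120  100   95 2939]
s6 [338 188   6   8  23]
s6 [303 120   9   3  18]
186 28 [266.  183.2 330. ]
186 34 [268.5 178.2 331.8]
186 38 [270.5 175.  333. ]
186 40 [271.5 173.5 333.5]
186 42 [272.5 171.8 334. ]
186 46 [274.5 168.8 335. ]
190 28 [264.8 184.  328.8]
190 34 [267.2 179.  330.5]
190 38 [269.  175.8 331.8]
190 40 [270.  174.2 332.2]
190 42 [271.  172.5 333. ]
190 46 [273.2 169.5 334. ]
```

```bash
cat > asc.py <<'E'
import numpy as np,sys
def asc(f,x0,y0,x1,y1,sx=1,sy=2):
    im=np.load(f'pics/{f}.npy').astype(int)[y0:y1:sy,x0:x1:sx]
    g=im.mean(2); s=im.max(2)-im.min(2)
    for j,r in enumerate(g): print(y0+j*sy,''.join(('~' if s[j,i]>60 else ' .:-=+*#%@'[min(9,int(v/25.6))]) for i,v in enumerate(r)))
a=sys.argv; asc(a[1],*map(int,a[2:]))
E
python3 asc.py s6 250 100 345 205
```

```text
100 *********************########***#***++=-:::::::::::::::::::::::::::::::::::::::-+#%%%##********
102 **********************#######***#**++==---:::::::::::::::::::::::::::::::::::::=*##************
104 ***********************####*++++**+==----::::::::::::::::::::::::::::::::-==-::-+**************
106 ***********************###*=---==-------:::::::::::::::::::::::::::::::::-+=-::-+**************
108 ***********************###*=-----:::::::::::::::::::::::::::::::::::::::----:::=+**************
110 ***********************###*+-:::::::::::::::::::::::::::::::::::::::::::::::::-+***************
112 ************************###+-::::::::::::::::--:::::::::::----::::::::::::::::-+***************
114 ************************###*=:::::::::::::::-=+=--::::-----====-:::::::::-=++++****************
116 ************************####+-:::::::::::::::----::::-=====++++=-:::::::=*#%%%###**************
118 ************************####*=::::::::::::::::::::::-=++++++++=-:::::::-+#%%%%%%%%##**********+
120 *************************#%%%+-::::::::::::---:::::-=+++++***+=-::::---=#%%%%%%%%%%%%###******=

[... 3499 characters left out ...]

192 -----------=============================--------------=====+++=======-------=============+++==-
194 --------===============================-----------=====+++++++===--------================+++==-
196 ----==========================-=======-------====++++++=======-------=======================---
198 ------=============-==================--=====+++++++++====-------=====================---------
200 ---------==========================++++++++++++========-----========================-----------
202 -----------====================+++++++++++++++++===--------========================------------
204 ====---------============++++++*****+++++++++===------========================-----:----------:
```

Run:
```python
from fit import *
for z in (100,110,120,130,140,150): print(z,np.round(proj('scene',(616,231,z),m),1),np.round(proj('scene',(616,157,z),m),1))
```

```text
100 [293.8 156.1] [317.3 144.1]
110 [293.7 152.6] [317.3 140.6]
120 [293.5 149. ] [317.3 137.1]
130 [293.3 145.3] [317.3 133.5]
140 [293.2 141.6] [317.3 129.9]
150 [293.  137.8] [317.3 126.2]
```

{"method": "carry_out", "body": {"commands": [0,0,-0.007,0,0,0.003,-0.013,0,0,0.006,-0.013,0,0,0.009,-0.013,0,0,0.012,-0.013,0,0,0.0145,-0.013,0,0,0.0145,-0.013,0,0,0.0145,-0.013,0,0,0.0145,-0.013,0,0,0.0145,-0.013,0], "fingers": -0.2}}

```text
clock: 14.67
position: [616.6, 203.0, 90.4]
ee_rot: [0.001, 1.0, -0.0, 0.0]
contact_force: [0.5, -4.2, 4.1]
opening: 34.5
grasp_force: 12.0
```

```bash
python3 - <<'E'
from h import *
o=get_obs();print(o['position'],o['opening'],o['contact_force'],o['grasp_force'])
save('scene','s7')
E
python3 asc.py s7 262 106 340 180
```

```text
[616.5814687  203.02434612  90.35474161] 34.473052369222394 [ 0.47063954 -4.19011506  4.13697352] 11.997291217558086
106 ***********#######*##*+---:::::::::::::::::::::::::::::::::::::-+*************
108 ***********#######*##*+==--::::::::::::::::::::::::::::::::::::=+*************
110 ***********######***++==--::::::::::::::::::::::::::::::-:::::-+**************
112 **************+==++===----::::::::::::::::::::::::::::--=-:::-+***************
114 ************+=--------::--=-::::::::::::::::::::::::::-=+=::-+###*************
116 ************+=----::::::--=-::::::::::::::::::::::::::---:::=#%%%%###*********
118 **************=-:::::::::---::::::::::::----:::::::::::::::-+#%%%%%%%%##******
120 *************#*=-::::::::---:::::::::::--=+=-::::::::::::::=#%%%%%%%%%%%%###**
122 ************##%#=-:::::::----::::::::::--===-::::::::::----=+*##%%%%%%%%%%%%%#
124 *************#%%#=-::::::::::::::::::::-------::::::::-====+++++**#%%%%%%%%%%#
126 *************##%#*=::::::::::::---::::-====---:::::::-=========+++++**#%%%%%*+
128 ***************##*+=:::::::::::---:::-==+==-:::::--=-============+
[... 1387 characters left out ...]
++++=+****######++######*+======----
164 =======+++++========-==--====+++++======+++++++******++*#*++*##%%#*+=========-
166 +++++++++++++++==-----====+++++============++++=++**+==**#*#######*===========
168 =+=+++++++++++++++=++++++++============--=====--=+++++*********##*+===========
170 ======++++++++++++====================----=======+++++++***+==****+===++++++++
172 =========+++++++===------==========================+==-=++++++****+++++*******
174 ================------------------====----====---=======+++++**++++++++++*****
176 ===========-----------------------====---================+++++++++++++++++++**
178 ========---------------------------------====----====---===+++==++++++++++++++
```

{"method": "carry_out", "body": {"commands": [0,-0.003,0.003,0,0,-0.007,0.006,0,0,-0.011,0.008,0,0,-0.014,0.009,0,0,-0.017,0.009,0,0,-0.019,0.009,0,0,-0.021,0.009,0,0,-0.022,0.009,0,0,-0.022,0.009,0,0,-0.022,0.009,0], "fingers": -0.32}}

```text
clock: 15.55
position: [616.4, 189.9, 95.4]
ee_rot: [0.001, 1.0, 0.0, -0.0]
contact_force: [0.1, 0.7, 0.3]
opening: 29.1
grasp_force: 0.2
```

{"method": "carry_out", "body": {"commands": [0,-0.003,0.001,0,0,-0.006,0.002,0,0,-0.009,0.003,0,0,-0.012,0.003,0,0,-0.015,0.003,0,0,-0.018,0.003,0,0,-0.021,0.003,0,0,-0.024,0.003,0,0,-0.027,0.003,0,0,-0.029,0.003,0], "fingers": -0.435}}

```text
clock: 16.38
position: [616.4, 172.2, 97.3]
ee_rot: [0.001, 1.0, -0.0, -0.0]
contact_force: [-0.1, -0.1, -0.2]
opening: 24.0
grasp_force: 0.2
```

{"method": "carry_out", "body": {"commands": [0,-0.003,0,0,0,-0.006,0,0,0,-0.009,-0.001,0,0,-0.012,-0.001,0,0,-0.015,-0.001,0,0,-0.018,-0.002,0,0,-0.021,-0.002,0,0,-0.024,-0.002,0,0,-0.027,-0.003,0,0,-0.03,-0.003,0], "fingers": -0.53}}

```text
clock: 17.22
position: [616.3, 154.3, 95.4]
ee_rot: [0.001, 1.0, -0.0, -0.0]
contact_force: [0.5, 0.0, -0.4]
opening: 20.2
grasp_force: 0.2
```

```bash
python3 - <<'E'
from h import *
o=get_obs();print(o['position'],o['opening'],o['contact_force'],o['grasp_force'])
save('scene','s8')
E
python3 asc.py s8 262 100 345 176
```

```text
[616.32052837 154.30185527  95.3604723 ] 20.205710008873723 [ 0.48819391  0.03386118 -0.37961501] 0.20883429493551375
100 *********########***#**************++=+====--::::::::::::::::::::::::::::::::-+****
102 **********#######***#**************+======---:::::::::::::::::::::::::-:::::-+*****
104 **********###########**********+==-=====------::::::::::::::::::::::-=+=:::-=******
106 ***********###########*********=---------------:::::::::::::::::::::-++=:::=+******
108 ***********#######*###*********+------::::-----:::::::::::::::::::::-==-::=+*******
110 ***********#######*###**********+=-:::::::------:::::::::::::::::::::::::-+********
112 ************############*********+=-::::::::---:::::::::::::::::::::::.:-=*********
114 ************###############*******+=-:::::::::-:::::::::::::::::::::---=+**********
116 ************############%####******+=-:::::::-::::---:::-==::::::::-+**************
118 ************########%%%%%%%%%###***++=--:::---:::::-::::---::::.:-=*#%##**********+
120 *************#%%%%%%%%%%%%%%%%%%##*+++==--:::::::::::::::::::::-=+#%%%%%%###******=
122 **********
[... 1661 characters left out ...]
 ------------================--=============================++++****+===----------==
162 ---------=================++======--===================---==++++****+=====---------
164 =======================+++++===-------=======---=============-=++++++========------
166 +++++++++++++====++++++++====------==========---==============++====--==========---
168 +++++++++++++++++++++++====---:---=======--========---=====+++++***++==============
170 ======+++++++++++++=====--------========---========--=======++++*****+++++++++++===
172 ========+++++++++===------------====---=================---=====+++**++********++++
174 ++==============--------------------=-========---===============+=+++++++********++
```

Run:
```python
from fit import *
def mouth(py,t,x=617):
    t=np.radians(t); a=np.linspace(0,2*np.pi,181)
    ax=np.array([0,np.cos(t),np.sin(t)]); up=np.array([0,-np.sin(t),np.cos(t)])
    c=np.array([x,py,4])+47*up+120*ax
    M=np.array([proj('scene',c+48*(np.cos(b)*up+np.array([np.sin(b),0,0])),m) for b in a])
    return np.r_[M[:,0].min(),M[:,0].max(),M[:,1].min(),M[:,1].max()].round(1)
for py in (185,190,195):
    for t in (60,65,70,75,80): print(py,t,mouth(py,t))
```

```text
185 60 [283.1 321.4 122.9 158.3]
185 65 [286.3 325.4 121.8 155. ]
185 70 [289.5 329.2 121.1 152. ]
185 75 [292.8 333.  120.9 149.4]
185 80 [296.2 336.5 121.  147.1]
190 60 [281.4 319.8 123.6 159.1]
190 65 [284.6 323.8 122.5 155.9]
190 70 [287.9 327.7 121.8 152.9]
190 75 [291.2 331.4 121.6 150.2]
190 80 [294.6 335.  121.7 147.9]
195 60 [279.7 318.1 124.4 160. ]
195 65 [282.9 322.2 123.3 156.7]
195 70 [286.2 326.1 122.6 153.8]
195 75 [289.6 329.9 122.3 151.1]
195 80 [293.  333.4 122.4 148.8]
```

{"method": "carry_out", "body": {"commands": [0,-0.0034,-0.001,0,0,-0.0068,-0.002,0,0,-0.0103,-0.003,0,0,-0.0137,-0.004,0,0,-0.017,-0.005,0,0,-0.0205,-0.006,0,0,-0.024,-0.007,0,0,-0.0275,-0.009,0,0,-0.031,-0.01,0,0,-0.0343,-0.011,0], "fingers": -0.62}}

```text
clock: 18.1
position: [616.4, 133.7, 88.8]
ee_rot: [0.001, 1.0, 0.0, 0.0]
contact_force: [0.5, -1.3, -0.3]
opening: 16.6
grasp_force: 0.0
```

{"method": "carry_out", "body": {"commands": [0,-0.0027,-0.0013,0,0,-0.0054,-0.0026,0,0,-0.008,-0.004,0,0,-0.011,-0.005,0,0,-0.0135,-0.0065,0,0,-0.016,-0.008,0,0,-0.019,-0.009,0,0,-0.0216,-0.0104,0,0,-0.0243,-0.0117,0,0,-0.027,-0.013,0], "fingers": -0.71}}

```text
clock: 18.93
position: [616.4, 117.5, 81.1]
ee_rot: [0.001, 1.0, 0.0, 0.0]
contact_force: [-0.5, 0.3, 0.2]
opening: 12.8
grasp_force: 0.1
```

```bash
python3 - <<'E'
from h import *
o=get_obs();print(o['position'],o['opening'],o['contact_force'],o['grasp_force'])
save('scene','s9')
E
python3 asc.py s9 275 90 348 170
```

```text
[616.44649097 117.5449272   81.0642665 ] 12.791286935707616 [-0.54457923  0.27334172  0.20182946] 0.09866850305115804
90 *******+=----------==++++++**+++++++++++==-::::::::::::::::::::::::::::-=
92 *******+=-----------=++++++++++======~~~=--::::::::::::::::::::::::::::--
94 ********=-----=======++++++===-------====--:::::::::::::::::::::::::::--:
96 ####****+===+++++++++++++++===--=====+++=------::::::::::::::::::::::---:
98 ####****+++++++*****+++=+++++++++++++++=-------::::::::::::::::::::::::::
100 ####**##**************++=+=================---:::::::::::::::::::...::...
102 ####**##**************++===-------=========--::::::::::::::::.....:::....
104 ########**************++=++==++===-======----:::::::::::::::....::-=-:..:
106 #########*************+++++++++=---====-----:::::::::::::::.....:-++=:.::
108 #########*************+++++++++=-------------:::::::::::::......:-==:::-=
110 #########*************++++++++++=-------:::--:::::::::::::......::--::-=+
112 ###########***********++++++++++=-----::::::::::::::::::::..........:-+**
114 ##############********++++++++===-----:::::::::
[... 1432 characters left out ...]
52 ~~~~~~~++++++++++======---=======++++++++++++==+========++++++++++++=====
154 ~~~~~====++++++++++==--==========++++++++++++++=========+++=====++++++===
156 ~===============++++===========-===++++++++++==========+++=---====+++++++
158 -===============++++===========--==+++++============-==+++==-----====++++
160 ===============+++++======--======+++++==-:-=======--==++++=--------===~~
162 =============++++++===--========++====++=================++===--------~~~
164 ==========+++++++===-===========+==---==+++===-==========+======---------
166 ====++++++++======--=====================+===---=====+++=-=========------
168 ++++++++++====-----==========---=+++++===============++++==============--
```

{"method": "carry_out", "body": {"commands": [0,-0.0018,-0.001,0,0,-0.0036,-0.002,0,0,-0.0055,-0.003,0,0,-0.0073,-0.004,0,0,-0.009,-0.005,0,0,-0.011,-0.006,0,0,-0.013,-0.007,0,0,-0.0148,-0.008,0,0,-0.0165,-0.009,0,0,-0.0183,-0.01,0], "fingers": -0.8}}

```text
clock: 19.82
position: [618.5, 106.7, 77.4]
ee_rot: [0.001, 1.0, 0.0, 0.003]
contact_force: [1.2, 1.7, 7.9]
opening: 9.0
grasp_force: 12.9
```

```bash
python3 - <<'E'
from h import *
o=get_obs();print(o['position'],o['opening'],o['contact_force'],o['grasp_force'])
save('scene','s10')
E
python3 asc.py s10 285 112 350 152
```

```text
[618.52811414 106.7458806   77.40765598] 9.02297902695003 [1.2053016  1.68672047 7.94134894] 12.908526477694977
112 #***********++++++++++======--:::::::-=-::::....:...........:-=+=
114 ####********++++++++======+++=-::::::::::::..............::::=++=
116 #%%###******+++++++++==+++++++=-::::::::::.............:-=++=~~~~
118 %%%%%%###***+++++++++++++++****+=::::::::.............:-+**+=-~~~
120 %%%%%%%%%##*+++++++++++***++++====--::::...........:::-+***=-~~~~
122 %%%%%%%%%%#*++++++++===++++++===++++==-::.....::::.:--=+**+=-:~~~
124 %%%%%#%%%##*++++======+***##*+++++++++++-:...:-==-::-==++++=====-
126 %%%%######**+++++++++=+++++===+++++++++=-:...:-==-::-========+***
128 ####********+==++++====++=====+++++++++=-:...:-===--========++**#
130 ***********+=--==++==========++++++++++=-:...:==++****+++++=++**#
132 ####*******++====++==========++++++++++==-:..:====++*##**+++++***
134 %%%########*+===++**+====-===++=====+++++==---=======+*#**+******
136 %%%%%%%%%%#*+====++****+=-===++==--==++++=============+#*********
138 %%%%%%%%%#**+====++++*##**++===+====++++==--==========+##********
140 #######**++++===++++++++****++++++++==++============+*##**+******
142 *++++++++++++====+++++++++++**####*+===+++++++++++*####*++++*****
144 ~+=====++++=====+++++++++++++++++*******###########***++**++++***
146 ~==================++++++++++++++++++++++++++++++++++++++********
148 ++==============-==++++++++++++++++++++++++=====++++++++++++++***
150 +++++========-====++++===++++++++++++++++++====+++++++++++===++++
```

```bash
cat >> fit.py <<'E'
def ring(c,ax,up,m=m,cam='scene'):
    a=np.linspace(0,2*np.pi,181)
    M=np.array([proj(cam,c+48*(np.cos(b)*up+np.sin(b)*np.array([1,0,0])),m) for b in a]); return M
def mouth(py,t,x=617,cam='scene',mm=None):
    t=np.radians(t); ax=np.array([0,np.cos(t),np.sin(t)]); up=np.array([0,-np.sin(t),np.cos(t)])
    M=ring(np.array([x,py,4])+47*up+120*ax,ax,up,mm or m,cam)
    return np.r_[M[:,0].min(),M[:,0].max(),M[:,1].min(),M[:,1].max()].round(1)
E
python3 - <<'E'
from fit import *
for py in (185,190,195):
    for t in (75,80,85,90): print(py,t,mouth(py,t))
m=camera_model('scene')
for z in (95,105,115,125):print(np.round(proj('scene',(618,106.7+11,z),m),1))
E
python3 asc.py s10 285 152 350 184
```

```text
185 75 [292.8 333.  120.9 149.4]
185 80 [296.2 336.5 121.  147.1]
185 85 [299.5 339.8 121.5 145.2]
185 90 [302.9 342.8 122.3 143.7]
190 75 [291.2 331.4 121.6 150.2]
190 80 [294.6 335.  121.7 147.9]
190 85 [298.  338.3 122.2 146. ]
190 90 [301.3 341.3 123.  144.6]
195 75 [289.6 329.9 122.3 151.1]
195 80 [293.  333.4 122.4 148.8]
195 85 [296.3 336.8 122.9 146.9]
195 90 [299.7 339.9 123.7 145.4]
[328.4 139.5]
[328.5 136.1]
[328.6 132.6]
[328.6 129.1]
152 ++++++=========++++++==--=++++++++++++++++====++++===+++++======+
154 ++++++++++====++====+==--=++++++====+++++======++==-==++++++=====
156 ======+++++=======--=++++++++++=-::-=+++===--==+++======+++++++++
158 ======+++++==--======+++++==++++====++++=======+++=----====++++~~
160 =====+++++=======++++++++=-:-=++++++==========-=++=-------===~~~~
162 ===++++++=====+++++====++=====+++++=---=============--------~~~-=
164 ++++++++====+++==++=---=+++++++++++=========+++========-----~--==
166 ++++===========--======++++++==-==++=====-==+++===========-------
168 ====-----=======-==+++++++++==---=======--==+++==============----
170 =--------===-=++++++++==--=+++==++===========++++++++++++========
172 ---------===+++++===++==--==++++==---========+++++++++++++++=====
174 ---------===++++==--==++++++++++==--======++===+++++++++++++++===
176 -------======++++====+++++=====++========+++==+++++++++++++====~~
178 ----============++++++++++=---=======---=++++++++++++++===---~~~~
180 -============---===++++++++====+========++++++++=+++===------~~~~
182 =============-------====+=+++++============+++++====-----=---~~~~
```

{"method": "carry_out", "body": {"commands": [0,-0.001,0.001,0,0,-0.002,0.002,0,0,-0.003,0.004,0,0,-0.004,0.005,0,0,-0.005,0.005,0,0,-0.006,0.005,0,0,-0.006,0.005,0,0,-0.006,0.005,0,0,-0.006,0.005,0,0,-0.006,0.005,0]}}

```text
clock: 20.7
position: [616.0, 103.0, 77.7]
ee_rot: [0.001, 1.0, -0.0, -0.001]
contact_force: [-0.1, 1.4, 0.2]
opening: 8.9
grasp_force: 5.7
```

{"method": "carry_out", "body": {"commands": [0,-0.001,0,0,0,-0.002,0,0,0,-0.003,0,0,0,-0.004,0,0,0,-0.005,0,0,0,-0.005,0,0,0,-0.005,0,0,0,-0.005,0,0,0,-0.005,0,0,0,-0.005,0,0]}}

```text
clock: 21.53
position: [616.4, 100.1, 78.1]
ee_rot: [0.001, 1.0, -0.0, -0.0]
contact_force: [-1.9, 0.6, -0.2]
opening: 8.7
grasp_force: 6.9
```

```bash
python3 - <<'E'
from h import *
o=get_obs();print(o['position'],o['opening'],o['contact_force'],o['grasp_force'])
save('scene','s11');save('top','t11');save('wrist','w11')
E
python3 asc.py s11 285 112 350 152;python3 asc.py t11 240 125 370 215
```

```text
[616.37668323 100.09598204  78.11963601] 8.740836702597871 [-1.94879729  0.56074094 -0.18214428] 6.861067557474598
112 #***********++++++++++=====++*+=-::::::::::...................:::
114 ####********++++++++======++****+-:::::::::.:---:.........:-==---
116 #%%###******+++++++++===+++++****++-::::::::::--:........:-+++~~~
118 %%%%%%###***+++++++++++++++*****+*##+-:::::...........:::-===-~~~
120 %%%%%%%%%##*+++++++++++***++++====+****+=-:..........:-==++=-~~~~
122 %%%%%%%%%%#*++++++++====++++****++*++***#*=-:...::--::-==++=-:~~~
124 %%%%%%#%%##*++++===-===++****+++++++++++++=-:...:===::-==++=====-
126 %%%%######**+++++===++===+++====+++++++++==:....:==-::-======+***
128 ####********+===+++++===+++=====+++++++++==:...:-=+=========++**#
130 ***********+=---===++==========++++++++++==::..:-===+*##*++=++**#
132 ####*******++=====++++=========+++++++++++==-:::-====++*#**+++***
134 %%%########*+======+++++===--==+++==--=+++++============+********
136 %%%%%%%%%%#*+=======++*#**+====+++==--=++++=============+##******
138 %%%%%%%%%#**+======+++++*##**+====+++++++++=--==========*##******
140 #
[... 5789 characters left out ...]
=========================
205 ++===+++++++++++=+=====================================++++=+=+====++++++=++=++===++++============================================
207 ======++++++=+===+++=================+===+=========+=====+++++++++++++++++++=+=========================================+==========
209 --============+++++++===========+++====+++=+====++=====+=-----=+++++++=++++=======================================================
211 --------=====+=+++++++=========+=+=+===+++++============---------+++++==+=++===========-=--:--=---================================
213 -------------+++++=++==+++++==++++++====-====--===--------------------=+++==--------=------::::::::-----==========================
```

Run:
```python
from h import *
print(ray('top',328.5,163,124),ray('top',319.3,167,4),ray('top',330,140,124),ray('top',345,183.5,124),ray('top',345,138.5,124))
```

```text
[607.1 189.3 124. ] [626.5 205.3   4. ] [655.6 186.2 124. ] [565.  156.1 124. ] [659.  155.4 124. ]
```

```bash
python3 asc.py s11 280 146 350 206
python3 - <<'E'
from fit import *
for cy in (140,145,150,155):
    c=np.array([616,cy,4.]);ax=np.array([0,0,1.]);up=np.array([0,-1.,0])
    for z in (0,120):
        M=ring(c+z*ax,ax,up); print(cy,z,M.min(0).round(1),M.max(0).round(1))
E
```

```text
146 ~~~~~~=================-==+++++++++++++++++++++++++++===+++++*********
148 ~~~~~++===================+++++++++++++++++++++++======++++++++++++***
150 ~~~+++++++==========-===+++++===+++++++++++++++++=====++++++++++==++++
152 ~~+++++++++===========++++++==--==+++++++++++++++=====+++==++++======+
154 ===++++++++++++=======+==-=======+++++==-===++++======+++===+++++=====
156 ===========+++++++=======--==+++++++++==--==+++===--==++++===+++++++++
158 ===========+++++++===-======++++=====+++==++++=========+++======++++~~
160 ==========+++++++======++++===++=---=+++++==--=======-=++=-----===~~~~
162 ========++++++++=====++++==--==+++==++++++=---============-------~~~-=
164 ====+++++++++=======+=======--=+++++====+++========++=======-----~--==
166 +++++++++====----======--=====+++++==-:-==++===---=++++========-------
168 +++++====--------==-=======+++===+++=====+=========+++++==========----
170 ++====-----------=====++++=++==--==+++++==========--=+++++++++========
172 ==---------------==+++++=====+=====++++==---=========+++++++++++======
174 ----------------====+++==---=++++++==+++======
[... 729 characters left out ...]
++***+++===-------=====================-~~~~~
196 -===========+++++********+++++==------==========++==========----:~~~~~
198 ======++++++**+++******+++===------===========++++++++==----:::::~~~~~
200 =+++++***********++++++==----=============++++++++++++==---------~~~~~
202 *****++++*******+++===------========+++++++++++++==+==-----------~~~~~
204 *******+++++++++==------===========+++++++++++++==---------------~~~~~
140 0 [303.6 161.7] [340.5 184.4]
140 120 [302.5 122.8] [342.5 144.2]
145 0 [302.1 162.4] [339.1 185.2]
145 120 [300.9 123.5] [341.1 145.1]
150 0 [300.7 163.2] [337.7 186.1]
150 120 [299.3 124.2] [339.6 145.9]
155 0 [299.2 163.9] [336.4 186.9]
155 120 [297.7 124.9] [338.1 146.7]
```

{"method": "carry_out", "body": {"commands": [0,0.0012,0,0,0,0.0024,0,0,0,0.0036,0,0,0,0.0048,0,0,0,0.006,0,0,0,0.0072,0,0,0,0.0084,0,0,0,0.0096,0,0,0,0.0108,0,0,0,0.012,0,0]}}

```text
clock: 22.52
position: [616.6, 107.4, 78.2]
ee_rot: [0.001, 1.0, 0.0, 0.0]
contact_force: [-0.8, 1.0, -1.3]
opening: 8.8
grasp_force: 0.2
```

```bash
python3 - <<'E'
from h import *
o=get_obs();print(o['position'],o['opening'],o['contact_force'],o['grasp_force'])
save('scene','s12')
E
python3 asc.py s12 280 112 350 200
```

```text
[616.56434909 107.39438089  78.21693214] 8.77285772783127 [-0.80082793  0.95553134 -1.2571139 ] 0.20149224663327914
112 ######***********++++++++++======--:::::::-=-::::.....::..........:=+=
114 #########********++++++++======+++=--:::::::::::::::..........:::-=++=
116 #####%%%###******+++++++++===+++++++=:::::::::::-==:........:-=++=~~~~
118 ##%%%%%%%%%###***+++++++++++++++****+=-:::::::..:::.........:=+*+=-~~~
120 %%%%%%%%%%%%%%##*+++++++++++***+++=====--:::::..........::--=***=-~~~~
122 %%%%%%%%%%%%%%%#*++++++++============+++++=--::.....:::.:-==+**+=-:~~~
124 %%%%%%%%%%##%%##*++++==--==+++**+++++++++++++=::...:-=-::-==++++=====-
126 %%%%%%%%%######**+++++=++*##**+++++++++++++++=::..:-===::-========+***
128 #########********+===++++++++=====++++++++++=-:...:-===---=======++**#
130 ##**************+=-==++==+++======++++++++++=-:...:-=+++***+++++=++**#
132 #########*******+===++===++=======++++++++++==-:..:-=+==+*#**++++++***
134 %%%%%%%%########*+=+++=============++=====+++===----======*#**++******
136 %%%%%%%%%%%%%%%#*+==+++=======--==+++==---=+++============+##*********
138 %%%%%
[... 1615 characters left out ...]
==++++++++++===------~~~~
182 -====================-----====+++++++++==========+++====------=---~~~~
184 ========================-------==================+===------======-~~~~
186 ===========================------------===+++=====----==========--~~~~
188 ================================-=====+++++===-------============-~~~~
190 =============================+++++++++++===-----================--~~~~
192 ========================++++****+++++==-------==================-~~~~~
194 ===================++++++++***+++===-------=====================-~~~~~
196 -===========+++++*******++++++==-------=====================-----~~~~~
198 =======+++++**+++******+++===------===========+++++=====--:::::::~~~~~
```

{"method": "carry_out", "body": {"commands": [0,0.001,0,0,0,0.002,0,0,0,0.003,0,0,0,0.004,0,0,0,0.005,0,0,0,0.006,0,0,0,0.007,0,0,0,0.008,0,0,0,0.009,0,0,0,0.01,0,0]}}

```text
clock: 23.4
position: [616.4, 113.3, 78.1]
ee_rot: [0.001, 1.0, -0.0, -0.0]
contact_force: [0.1, 0.3, 0.6]
opening: 8.3
grasp_force: 0.2
```

```bash
python3 - <<'E'
from h import *
o=get_obs();print(o['position'],o['opening'],o['contact_force'],o['grasp_force'])
save('scene','s13')
E
python3 asc.py s13 280 116 350 192
```

```text
[616.41315355 113.34310518  78.08068084] 8.253391275062157 [0.14355659 0.2954053  0.63945874] 0.24336009248145274
116 ######%%###******+++++++++===++++=-:::::::::::-+=:.........:-=++++~~~~
118 #%%%%%%%%%%###***+++++++++++++++*++=::::::::::-=-:........:-+***+=-~~~
120 %%%%%%%%%%%%%%##*+++++++++++***+++=--:::::::...........:::-+****=-~~~~
122 %%%%%%%%%%%%%%%#*++++++++=======--======-:::..........:-=+*##**+=-:~~~
124 %%%%%%%%%%#%%%##*++++==----==+++++*****+++=-:....::--:.-=+*#*+++=====-
126 %%%%%%%%%######**+++++++***********++++****+-:...:===::-==========+***
128 #########********+=+*####*++++++++++++++++==-:...:===::-=========++**#
130 ##**************++*###**++++=+++++++++++++=-:...:-===---==++++++=++**#
132 #########**************++++===++++++++++++==::...-===+**+++++++++++***
134 %%%%%%%%########*+++***+++===++++++++++++++==-:::-====+#*+++++++******
136 %%%%%%%%%%%%%%##*++++++++======+++===-==+++=========-=+**+++++********
138 %%%%%%%%%%%%%%#**+++=+++===--==+++==--==+++==--======+*#*+++++********
140 ~~%#########**+++++++=============++==+++===========+#%#*+++++++******
142 ~~~~~*+
[... 1163 characters left out ...]
++=-=++**+++++++++++=====
174 ----------------==--========---===+++==--===+++++++==++++++++++++++===
176 -------------===========--========+++=========++++++++++++++++++====~~
178 ---------===============---==+++======+====---=++++**+++++++===---~~~~
180 -------======================+++=---==+=======+++++++=+++===------~~~~
182 -============================++++===+++=====+++++++++===------=---~~~~
184 ==================================++++===============------======-~~~~
186 ===========================--------===============----==========--~~~~
188 =================================--===+++++===-------===========--~~~~
190 =============================++++++++++====-----================--~~~~
```

{"method": "carry_out", "body": {"commands": [0,0.0004,0,0,0,0.0008,0,0,0,0.0012,0,0,0,0.0016,0,0,0,0.002,0,0,0,0.0024,0,0,0,0.0028,0,0,0,0.0032,0,0,0,0.0036,0,0,0,0.004,0,0]}}

```text
clock: 24.28
position: [616.6, 115.2, 78.5]
ee_rot: [0.001, 1.0, -0.0, 0.0]
contact_force: [-0.7, -2.5, 2.3]
opening: 8.3
grasp_force: 1.6
```

Run:
```python
from h import *
o=get_obs();print(o['position'],o['opening'],o['contact_force'],o['grasp_force'])
save('scene','s14')
a=np.load('pics/s13.npy').astype(int);b=np.load('pics/s14.npy').astype(int)
d=abs(a-b).mean(2)[140:190,290:345]; print(d.mean(), abs(a-b).mean(2)[165:190,290:345].mean(),abs(a-b).mean(2)[200:300,200:300].mean())
d1=np.load('pics/s12.npy').astype(int);print(abs(a-d1).mean(2)[140:190,290:345].mean())
```

```text
[616.58602872 115.18173178  78.50427134] 8.268614914172524 [-0.71114048 -2.54262377  2.25342049] 1.577213394921273
2.344121212121212 1.4232727272727272 0.4041333333333333
8.467878787878787
```

{"method": "carry_out", "body": {"commands": [0,-0.0005,0,0,0,-0.001,0,0,0,-0.0015,0,0,0,-0.002,0,0,0,-0.0025,0,0,0,-0.003,0,0,0,-0.0035,0,0,0,-0.0035,0,0,0,-0.0035,0,0,0,-0.0035,0,0], "fingers": -0.77}}

```text
clock: 25.17
position: [616.4, 113.7, 78.1]
ee_rot: [0.001, 1.0, 0.0, -0.0]
contact_force: [-0.2, -0.1, -0.1]
opening: 9.6
grasp_force: 0.0
```

```bash
python3 - <<'E'
from h import *
o=get_obs();print(o['position'],o['opening'],o['contact_force'],o['grasp_force'])
save('scene','s15')
E
python3 asc.py s15 280 116 350 192
```

```text
[616.39885916 113.6868463   78.08535832] 9.587659173815025 [-0.20065636 -0.06779392 -0.12144848] 0.0
116 #####%%%###******+++++++++===+++==-::::::::::::-::.........:-=++++~~~~
118 ##%%%%%%%%%###***+++++++++++++++++=-::::::::::-=-:........:-+***+=-~~~
120 %%%%%%%%%%%%%%##*+++++++++++***+++=--:::::::...........:::-+****=-~~~~
122 %%%%%%%%%%%%%%%#*++++++++=======--=====-::::.......:...:=+*##**+=-:~~~
124 %%%%%%%%%%##%%##*++++==----===+++++***++++=-:....:---:.:=+*#*+++=====-
126 %%%%%%%%%######**++++++++*****************+=:...:-==-:.-==========+***
128 #########********+=+*####**+++++++++++++++=-:...:-==-:.-=========++**#
130 ##**************++*###**++++++++++++++++++=-:...:-=+==--==++++++=++**#
132 #########*********##***+++++=+++++++++++++=-:...:-=++++++++++++++++***
134 %%%%%%%%#######**+*****+++===+++++++++++++==--:.:-====*#*+++++++******
136 %%%%%%%%%%%%%%##*++***++======++++==-===+++====--===-=*##+++++********
138 %%%%%%%%%%%%%%#**+++++++===--==+++==--==+++==--======*#%*+++++********
140 ~~%#########**++++++==========++==+===++++=========+#%%*+++++++*******
142 ~~~~~*++++++++++==++
[... 1150 characters left out ...]
++=-=++***++++++++++=====
174 ----------------=---========---==++++=---===+++++++==++++++++++++++===
176 -------------=====================+++=========+++++++*+++++++++=====~~
178 ---------===============--==++++=====++====---=+++***+++++++===---~~~~
180 ------=======================+++=---==+=======+++++++=+++===------~~~~
182 -===========================+++++===+++=====++++++++====------=---~~~~
184 ==================================++++==========+====------======-~~~~
186 ===========================-------================----==========--~~~~
188 =================================--===+++++===-------============-~~~~
190 =============================+++++++++++===-----================--~~~~
```

{"method": "carry_out", "body": {"commands": [0,0,0.02,0,0,0,0.05,0,0,0,0.09,0,0,0,0.13,0,-0.03,0.05,0.15,0,-0.065,0.1,0.15,0,-0.1,0.155,0.15,0,-0.135,0.21,0.15,0,-0.17,0.265,0.15,0.1,-0.205,0.32,0.15,0.2]}}

```text
clock: 26.05
position: [492.5, 307.0, 169.5]
ee_rot: [-0.05, 0.999, 0.0, 0.001]
contact_force: [1.0, 0.5, -0.2]
opening: 9.8
grasp_force: 0.0
```

{"method": "carry_out", "body": {"commands": [-0.035,0.055,0,0,-0.07,0.11,-0.03,0,-0.1,0.165,-0.06,0,-0.133,0.22,-0.1,0,-0.133,0.22,-0.15,0,-0.133,0.22,-0.185,0,-0.133,0.22,-0.185,0,-0.133,0.22,-0.185,0,-0.133,0.22,-0.185,0,-0.133,0.22,-0.185,0], "fingers": 0}}

```text
clock: 26.88
position: [415.5, 438.5, 60.1]
ee_rot: [-0.049, 0.999, 0.001, 0.002]
contact_force: [-0.5, 0.4, -0.2]
opening: 42.5
grasp_force: 0.0
```

Run:
```python
from h import *
o=get_obs();print(o['position'],o['opening'],o['contact_force'],o['ee_rot'].round(3),o['joint_pos'].round(2))
m=camera_model('wrist'); print({k:(np.round(v,2).tolist()) for k,v in m.items()})
save('wrist','w16');save('scene','s16');save('top','t16')
a=cv2.resize(np.load('pics/w16.npy'),(400,250)); b=np.load('pics/s16.npy')[190:315,170:370]; b=cv2.resize(b,(400,250),interpolation=cv2.INTER_CUBIC)
c=np.load('pics/s16.npy')[90:210,250:370]; c=cv2.resize(c,(300,300),interpolation=cv2.INTER_CUBIC)
d=np.load('pics/t16.npy')[120:220,240:400]; d=cv2.resize(d,(480,300),interpolation=cv2.INTER_CUBIC)
o=np.zeros((550,800,3),np.uint8); o[:250,:400]=a;o[:250,400:]=b;o[250:,:300]=c;o[250:,300:780]=d
cv2.imwrite('pics/mix.png',o)
```

```text
[415.47012342 438.51408029  60.07478447] 42.52381094561723 [-0.50702828  0.39239381 -0.20758486] [-0.049  0.999  0.001  0.002] [ 0.72  0.15  1.87 -0.    1.12 -0.94]
{'fx': 329.31, 'fy': 329.31, 'cx': 322.22, 'cy': 198.04, 'pose': [[-0.1, 0.95, 0.29, 341.43], [1.0, 0.09, 0.03, 430.92], [0.0, 0.29, -0.96, 233.95], [0.0, 0.0, 0.0, 1.0]]}
```

View pics/mix.png

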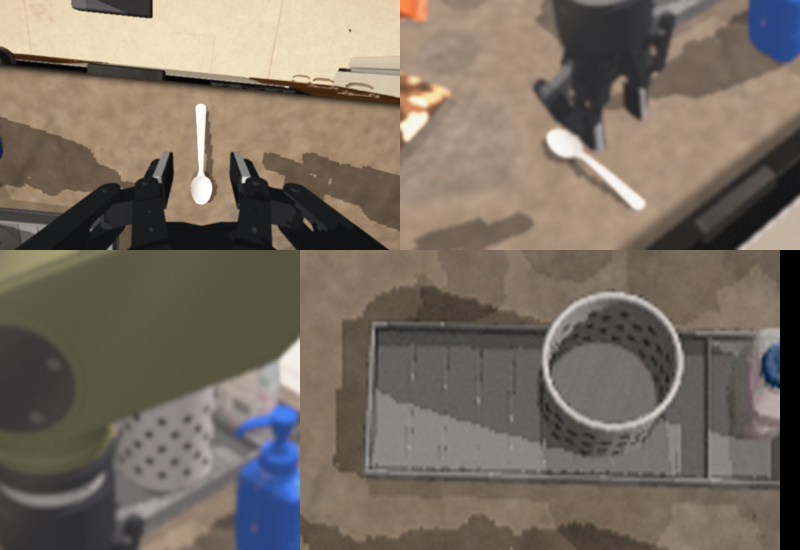

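Run:
```python
from h import *
m=camera_model('wrist'); o=get_obs(); p=o['position']
for dz in (0,10,20,30,40): print(dz,np.round(proj('wrist',p+[0,21,dz],m),0),np.round(proj('wrist',p+[0,-21,dz],m),0), np.round(proj('wrist',p+[0,0,dz],m),0))
f=lambda u,v,z:ray('wrist',u/.625,v/.625,z,m)
print('handle end',f(201,104,4),'bowl tip',f(202,204,5),'neck',f(203,172,5),'tips z', f(170,153,90),f(170,153,70))
print('cup',ray('top',344.3,156.7,124), ray('top',240+243/3,157,124),ray('top',240+383/3,157,124),ray('top',344.3,120+42/3,124),ray('top',344.3,120+182/3,124))
```

```text
0 [358. 237.] [285. 231.] [322. 234.]
10 [360. 245.] [283. 238.] [322. 241.]
20 [363. 253.] [281. 246.] [322. 249.]
30 [365. 262.] [279. 255.] [322. 258.]
40 [368. 273.] [276. 265.] [322. 269.]
handle end [387.  435.2   4. ] bowl tip [519.4 449.5   5. ] neck [472.2 446.1   5. ] tips z [409.6 413.8  90. ] [419.2 411.4  70. ]
cup [620.5 157.1 124. ] [619.5 204.6 124. ] [620.3 109.4 124. ] [668.6 156.7 124. ] [570.8 157.5 124. ]
```

{"method": "carry_out", "body": {"commands": [0,0,-0.03,0,0,0,-0.05,0,0,0,-0.06,0,0,0,-0.065,0,0,0,-0.07,0,0,0,-0.073,0,0,0,-0.075,0,0,0,-0.076,0,0,0,-0.077,0,0,0,-0.077,0], "fingers": -0.5}}

```text
clock: 27.87
position: [413.7, 437.7, 11.1]
ee_rot: [-0.049, 0.999, 0.0, 0.0]
contact_force: [-0.7, -0.2, -0.7]
opening: 21.3
grasp_force: 0.0
```

```bash
python3 - <<'E'
from h import *
o=get_obs();print(o['position'],o['opening'],o['contact_force'])
save('scene','s17'); m=camera_model('scene'); p=o['position']
for dz in (-14,-5,0,10,20,30): print(dz,np.round(proj('scene',p+[0,16,dz],m),1),np.round(proj('scene',p+[0,-16,dz],m),1))
E
python3 asc.py s17 245 225 325 300
```

```text
[413.71714766 437.73714423  11.12487556] 21.343301234655534 [-0.67894582 -0.24219542 -0.73277619]
-14 [274.5 291.9] [287.5 282.5]
-5 [274.1 289.1] [287.3 279.6]
0 [274.  287.5] [287.2 278. ]
10 [273.6 284.3] [286.9 274.8]
20 [273.2 281.1] [286.7 271.6]
30 [272.8 277.7] [286.4 268.2]
225 +++++++-:.................................:::::::::::--:::::::-------====--====-
227 **+++++=:.................................::::::::::-----::::--================-
229 +++++++=-:...............................:::::::::::::---::::-=================-
231 ++++++++=-:..............................:::::::::::::::::::--============--==--
233 +++++++++=-:.............................:::::::::::...::::-----====----=---==--
235 ++++++++++=:.............................:::::::::::::::::---------=---=--------
237 ++++++++++=::..............................:::::----:::::-===++++=======---====+
239 ++++++++++-:...............................::::-=++-::::-=+++++++++++++++++++++*
241 +++++++++=-:::::............................:::::---::::=+++++++++++**++++++****
243 +++++++++=:::-::::.........................::::
[... 1713 characters left out ...]
***++++++++++++===--
285 ++++++++++*************+++==-===+%@@@@@@@%**+***+++++++++++**+++++++++++====----
287 ++++++++++++++++*******+++++++====+%@@@@@@@%#**+++++++++++++++*++++++====-------
289 +++++++++=======+++***++++++++++====+%@@@@@@@%#*+++++++===+++++++++====--------:
291 +++++==============++++++++++++++++===*%@@@@@@@%**++++++++++++++====--------:::.
293 ====------==========++++++++++***+++++==*%@@@@%#****+++++++++=====--------::....
295 ==--------========++++++++++++****++++++++**#*********++++=====--------::.....::
297 ======--=======+++++++++++++++******++++++++*********+++=====--------::....:::::
299 ==========++++++*++++++++************+++++++++**++++++===---------::.....:::::::
```

{"method": "carry_out", "body": {"commands": [0,0,-0.006,0,0,0,-0.012,0,0,0,-0.018,0,0,0,-0.024,0,0,0,-0.03,0,0,0,-0.035,0,0,0,-0.039,0,0,0,-0.042,0,0,0,-0.042,0,0,0,-0.042,0]}}

```text
clock: 28.75
position: [413.6, 437.6, -14.4]
ee_rot: [-0.049, 0.999, -0.0, -0.0]
contact_force: [0.7, 0.0, -0.5]
opening: 21.1
grasp_force: 0.0
```

```bash
python3 - <<'E'
from h import *
o=get_obs();print(o['position'],o['opening'],o['contact_force'])
save('scene','s18')
E
python3 asc.py s18 250 255 310 300
```

```text
[413.55402561 437.58780716 -14.42292583] 21.0517010763164 [ 0.71382962  0.00103572 -0.4972804 ]
255 %%%#*+=----::::...............::.......::::::::::-=+++++++++
257 @@@%%#+===-:::...............:::.......:::::::::-=++++++***+
259 @@@@%*+==--::..............::::::.......:::-=+++++++++++***+
261 @@@%*===------:............:::::::.:....:::=++***++++**++***
263 ##*+===----=+=-:...........:::::::.....:::-=+*****+++++++***
265 -====---::--++=-:.........:::::......::::-=+*******++++++***
267 ====--::::-=*#*=:.........:::::.....:-=+==++*******+++++++**
269 ==--::::::-=*%%*-:........:::--:.....:-++==+*******++++++++*
271 --:::::...::-=+=::.........:-==-:.....-++==+*****+++++++++++
273 +=-::........:::::::::...:::-==-:.....-+++++++++++++++++++++
275 +++=-::....:::::::......::::-=+=-::...-=+*++++++++++++*****+
277 ++++++=--:::::::::......::-=++++++=-:.:=+**+++++++++++++****
279 +++*****++=-:::::::::...::=+++++**++=--=++++******++++******
281 ++*********++=--:::::....:=+++++**+++++++++++*********++++++
283 +++++++*******++==-::....:=+*++*****+++++++++++++++**+++++++
285 =======++***++++===--::..:-+***#%@@@%*++++++++++++++++++++++
287 ---=======+=========---:::-+***%@@@@@@%#*+++++++++++++++++++
289 --==================-==---=====+%@@@@@@@@#*++++++++==+++++++
291 ----=============================*%@@@@@@@%***+++++++++++++=
293 -----================+++++++++++==+*%@@@@%#*****++++++++====
295 ----================++++**+++++++++++*##*********+++++====--
297 ====================++++*+++++++++++++**********+++=====----
299 ==================++*******++++++++++++++***+++++===--------
```

{"method": "carry_out", "body": {"commands": [0,0,-0.003,0,0,0,-0.006,0,0,0,-0.009,0,0,0,-0.012,0,0,0,-0.014,0,0,0,-0.016,0,0,0,-0.018,0,0,0,-0.02,0,0,0,-0.02,0,0,0,-0.02,0]}}

```text
clock: 29.63
position: [413.6, 437.6, -26.4]
ee_rot: [-0.049, 0.999, -0.0, -0.0]
contact_force: [-0.5, 0.1, 0.1]
opening: 21.1
grasp_force: 0.0
```

{"method": "carry_out", "body": {"commands": [0,0,-0.002,0,0,0,-0.004,0,0,0,-0.005,0,0,0,-0.005,0,0,0,-0.005,0,0,0,-0.005,0,0,0,-0.005,0,0,0,-0.005,0,0,0,-0.005,0,0,0,-0.005,0]}}

```text
clock: 30.47
position: [413.6, 437.6, -29.3]
ee_rot: [-0.049, 0.999, 0.0, 0.0]
contact_force: [0.4, 0.2, 0.4]
opening: 21.5
grasp_force: 0.0
```

{"method": "carry_out", "body": {"commands": [0,0,0,0,0,0,0,0,0,0,0,0,0,0,0,0,0,0,0,0,0,0,0,0,0,0,0,0,0,0,0.002,0,0,0,0.002,0,0,0,0.002,0], "fingers": -1, "newtons": 20}}

```text
clock: 31.3
position: [413.5, 437.5, -28.2]
ee_rot: [-0.049, 0.999, -0.0, -0.0]
contact_force: [-0.6, -0.3, -0.3]
opening: 13.5
grasp_force: 19.4
```

{"method": "carry_out", "body": {"commands": [0,0,0.01,0,0,0,0.03,0,0,0,0.06,0,0,0,0.1,0,0,0,0.15,0,0,0,0.2,0,0,0,0.23,0,0,0,0.25,0,0,0,0.25,0,0,0,0.25,0]}}

```text
clock: 32.13
position: [413.7, 437.7, 122.5]
ee_rot: [-0.049, 0.999, 0.0, 0.0]
contact_force: [0.6, -0.9, -0.6]
opening: 13.0
grasp_force: 19.4
```

```bash
python3 - <<'E'
from h import *
o=get_obs();print(o['position'],o['opening'],o['contact_force'],o['grasp_force'])
save('scene','s19'); save('wrist','w19')
im=np.load('pics/s19.npy'); print()
p=o['position']; print(np.round(proj('scene',p+[0,0,31]),0), np.round(proj('scene',p+[100,10,31]),0))
E
python3 asc.py s19 200 150 320 250; python3 asc.py w19 220 130 420 370 2 4
```

```text
[413.73069852 437.72192871 122.51148902] 13.033676297290981 [ 0.6177832  -0.91247863 -0.60799525] 19.397543375962414

[276. 231.] [237. 204.]
150 =--======---===+++++++++++=--~~~~--::-++=-::::-=========-----------------=========++++=--:::::--========++++++++++++++++
152 +=++++==========+++++++++++=-~~~~---=+++=:::::::--==+++++++++++++++++++++++++===++==---::::::::----=====++++++++++++++++
154 +++*++=-========+++++++++++=-----==+++=--:.......::---===+++++++++++++++=======-----:::::::::::---========++++++++++++++
156 +++++=-------===+++++++++++=--===+++=---:::..........::::-----========-------::::::::::::::::::--======---=+++++++++++++
158 ++++=---------===+++++++++++===+++=---:::::.:::::.........:::::::::::::::::::::::::::::::::::::-===========+++++=---=+++
160 +==--------------==++++++++=====----------::.::::::....::::::::::::::::::::::::::::::::::::::::-====--===++++++++====+++
162 -----------------------=======-==========-::....:::::::::::::::::::::::::::::::::::::::::::::::-=--======++=====++++++==
164 ---------------------==============+=====-::.........::::::::::::::::::::::::::
[... 10890 characters left out ...]
......    -++++++++@@@@@@#++======-. ..................................
346 ............ ................ .....    -+++++=++%@@@@@#++++=====   ................. ...............
350 ...................................    -+++++===#@@@@@*++++++++=.  ..... . ............ ... ........
354 .......... ........................   .-+++++++=*@@@@@*+++++++==.  ............ . ..................
358 ...................... ............      ..::-==*@@@@%++==-:..    ... ......... .. . ...............
362        ...... ....................               ....              .... . ................. ....    
366      .. .  ......  ...............                                  ... ...........:........... ...
```

{"method": "carry_out", "body": {"commands": [0.005,-0.01,0.04,0,0.025,-0.05,0.08,0,0.05,-0.1,0.09,-0.05,0.08,-0.16,0.09,-0.1,0.107,-0.215,0.09,-0.15,0.134,-0.27,0.09,-0.2,0.16,-0.325,0.09,-0.21,0.187,-0.38,0.09,-0.21,0.21,-0.43,0.09,-0.21,0.231,-0.468,0.09,-0.21]}}

```text
clock: 33.07
position: [551.7, 154.1, 173.4]
ee_rot: [0.004, 1.0, -0.001, -0.002]
contact_force: [-0.1, 0.4, -0.2]
opening: 13.3
grasp_force: 19.5
```

{"method": "carry_out", "body": {"commands": [0,0,-0.01,0,0,0,-0.03,0,0,0,-0.05,0,0,0,-0.065,0,0,0,-0.075,0,0,0,-0.085,0,0,0,-0.09,0,0,0,-0.09,0,0,0,-0.09,0,0,0,-0.09,0]}}

```text
clock: 33.9
position: [552.7, 157.0, 122.7]
ee_rot: [0.003, 1.0, 0.0, 0.001]
contact_force: [-0.3, -0.3, -0.5]
opening: 13.5
grasp_force: 19.5
```

```bash
python3 - <<'E'
from h import *
o=get_obs();print(o['position'],o['opening'],o['contact_force'],o['grasp_force'],o['ee_rot'].round(3))
save('scene','s20'); save('wrist','w20')
p=o['position']
for x in (553,576,664): print(x,np.round(proj('scene',(x,157,124)),0))
print('bowl tip',np.round(proj('scene',p+[105,0,30]),0),np.round(proj('scene',p+[0,0,30]),0))
m=camera_model('wrist');print([np.round(proj('wrist',q,m),0) for q in ((576,157,124),(664,157,124),(620,113,124),(620,201,124))])
E
python3 asc.py s20 280 90 350 160; python3 asc.py w20 180 160 480 400 3 6
```

```text
[552.67479892 157.04701136 122.67069065] 13.489584656376486 [-0.25320563 -0.33760997 -0.52712131] 19.498762544972124 [0.003 1.    0.    0.001]
553 [336. 147.]
576 [329. 143.]
664 [304. 128.]
bowl tip [306. 118.] [336. 136.]
[array([322., 272.]), array([323., 390.]), array([253., 335.]), array([393., 334.])]
90 **+=----------==++++++**++++++++++++++++==---::::::::::::::::::::..:::
92 **+=-----------=++++++++++======~~~==+****+--::::::::::::::::::.::::::
94 ***=-----=======++++++===-------===++*#%%#+-----:::::::::::::::::...::
96 ***+===+++++++++++++++==---=====++++**%%%*=----::::::::::::::.........
98 ***+++++++**+**+++=+++++++++++++++==+#%%%#*==--:::::::::::::..........
100 **#**************++=+==============+*#%%#+===--:::::::::::............
102 **#**************++===-----=-=====++*##*+==---::::::::::..............
104 *##**************++=+===+++===++==-==++===----:::::::::..............:
106 ####*************++++++++++++**+=---===-------:::::::................:
108 *###*************++++++++++*****+=------:::::-:::::...................
110 ####*************+++++++++++++++++=---::::
[... 5327 characters left out ...]
.    ..      .::-@@@#---..      ... ..    ...   .......      .-+=.     
364 ...              . . ..   ..:. ..  .                       . ... .... .....   .              :.     
370 ..             ...  ....  . . .                            . ..   . ...    ..   .              .    
376 ..           ...:. .  ... .  ..                            . . .  ..          ..  ..                
382 .          .. :.       .. .   .  .                         . . ..               ..   .        . ..  
388 . .     ......                                              .                      .   .      . . . 
394 .    .. . .                                                 .                           . ..      .
```

{"method": "carry_out", "body": {"commands": [-0.003,0,-0.006,0,-0.003,0,-0.012,0,-0.003,0,-0.018,0,-0.003,0,-0.024,0,-0.003,0,-0.03,0,-0.003,0,-0.034,0,-0.003,0,-0.037,0,-0.003,0,-0.04,0,-0.003,0,-0.042,0,-0.003,0,-0.042,0]}}

```text
clock: 34.83
position: [550.3, 156.8, 96.4]
ee_rot: [0.003, 1.0, -0.0, -0.0]
contact_force: [0.3, -0.1, -0.6]
opening: 13.5
grasp_force: 19.5
```

{"method": "carry_out", "body": {"commands": [0,0,-0.001,0,0,0,-0.002,0,0,0,-0.003,0,0,0,-0.004,0,0,0,-0.005,0,0,0,-0.006,0,0,0,-0.007,0,0,0,-0.008,0,0,0,-0.008,0,0,0,-0.008,0]}}

```text
clock: 35.67
position: [550.5, 156.9, 92.6]
ee_rot: [0.003, 1.0, 0.0, 0.0]
contact_force: [-3.3, -0.9, 5.5]
opening: 13.7
grasp_force: 20.7
```

{"method": "carry_out", "body": {"commands": [0,0,0.002,0,0,0,0.004,0,0,0,0.005,0,0,0,0.005,0,0,0,0.005,0,0,0,0.005,0,0,0,0.005,0,0,0,0.005,0,0,0,0.005,0,0,0,0.005,0]}}

```text
clock: 36.5
position: [550.3, 156.8, 94.7]
ee_rot: [0.003, 1.0, -0.0, -0.0]
contact_force: [0.1, 0.2, -0.7]
opening: 13.4
grasp_force: 19.5
```

{"method": "carry_out", "body": {"commands": [0,0,0,0,0,0,0,0,0,0,0,0,0,0,0,0,0,0,0,0,0,0,0,0,0,0,0,0,0,0,0,0,0,0,0,0,0,0,0,0], "fingers": -0.3}}

```text
clock: 37.33
position: [550.4, 156.8, 94.9]
ee_rot: [0.003, 1.0, -0.0, -0.0]
contact_force: [0.9, 0.7, -0.5]
opening: 30.0
grasp_force: 0.0
```

```bash
python3 - <<'E'
from h import *
o=get_obs();print(o['position'],o['opening'],o['contact_force'],o['grasp_force'])
save('scene','s21'); save('wrist','w21')
E
python3 asc.py s21 280 90 350 190; python3 asc.py w21 180 160 480 400 3 6
```

```text
[550.40815802 156.79799434  94.90029305] 29.956059658697594 [ 0.90753725  0.74064005 -0.53174847] 0.0
90 #*+=----------==++++++**++++++++++++++++=---::::::::::::::::::::::....
92 **+=-----------=++++++++++++====~~~~=+***+--::::::::::::::::::::::....
94 ***=-----=======++++++===-------===++*#%%#+-::::::::::::::::::::......
96 ***+===+++++++++++++++===--=====++++**%%%%*=-::::::::::::::::::.......
98 ****++++++******++=+++++++++++++++==+#%%%%%*-:::::::::::::::::........
100 *##**************++++==============+*#%%%%%#+-::::::::::::::..........
102 *##**************++===-----======++*#%%%%%%%*-:::::::::::.............
104 ####*************++=++==+++===+++****#%%%%%#+-::::::::.............:::
106 ####*************++++++++++++*********%%%%#+-:::::::::..............::
108 ####*************+++++++++**********##%%%#*----::::::.................
110 ####*************++++++++*+++++*+**####%%#+=---:::::..................
112 ######***********++++++++++=====++**#****+===-::::....................
114 #########********++++++++======+++++**++===---::......................
116 #####%%%###******+++++++
[... 6239 characters left out ...]
...     .         ..::----==--..         ..  ... .....    -............   .++
364            ..-.       ..:...  .                                ... .. .....  ....:-                .
370            :=-..   .....  . ..                                    ....   . ...   .==:               
376          :===-     .... .  . ..                                  . .        ..    ====:             
382        :=====. .     .. ... .                                    .            ..  -=====:           
388      :===--=:.                                                                    .-=====+:. .      
394    .====--.                                                                          :=====+.
```

{"method": "carry_out", "body": {"commands": [0,0,0.03,0,0,0,0.08,0,0,0,0.14,0,-0.01,0.03,0.2,0,-0.03,0.09,0.2,0,-0.05,0.15,0.2,0,-0.07,0.21,0.2,0,-0.09,0.27,0.2,0,-0.11,0.33,0.2,0,-0.11,0.35,0.2,0]}}

```text
clock: 38.27
position: [482.1, 370.7, 215.0]
ee_rot: [0.001, 1.0, 0.001, -0.0]
contact_force: [-0.4, -0.1, -0.1]
opening: 30.0
grasp_force: 0.0
```

```bash
python3 - <<'E'
from h import *
o=get_obs();print(o['position'],o['contact_force'])
save('top','t22'); save('scene','s22')
E
python3 asc.py t22 315 125 400 205; python3 asc.py s22 280 100 350 190
```

```text
[482.14207532 370.74658076 214.9811339 ] [-0.36824383 -0.11358234 -0.09771285]
125 ===-=-----------=----------=======-------===----==-----===========----------==-------
127 ===------==-------------==========-=-----===--=======================------====------
129 ==========-----------=============---=-------==================--====---==========---
131 ==================================-------------================--===================-
133 =============================-=====------------==========--===--====================-
135 ====================+*######*########+---------===========-=--======+=======+++======
137 ===============-*###*+++=*+*#=-----==+###+---===--======-----==============++++======
139 ==============###+++=-:-+****=:-:::-:::-=*##+=====-======--=-----====================
141 ===========+##*++++-::.:+****--:..::::::::-+##+=====--==========================+====
143 -----=====*%*++++--=-::-+****::::::::::-::::-=##-===----=======================+=====
145 =-------=##++=-+..:::..-+***+::..:::..:::.::::-+#+===============+================+==
147 :..::::=##++=+-:-:::::::=**
[... 5253 characters left out ...]
=++==+***++++++++========
172 =---------------------==============+=======+++=-=++***++++++++++=====
174 ----------------=---========---===+++==--===+++++++==++++++++++++++===
176 -------------======================++=========+++++++*+++++++++=====~~
178 ---------===============---==+=+============--=+++***++++++====---~~~~
180 -------=======================++=---==========+++++++==+====------~~~~
182 --===========================+++=====++=====++++++++====----------~~~~
184 ==================================+++++==============------=====--~~~~
186 ===========================-------===============------=========--~~~~
188 =============================--==--===+++++===-------===========--~~~~
```

```bash
python3 -c "
from h import *
print(hand_in())"
```

```text
the job is handed in; nothing more can be done
None
```

The cup is standing on its foot in the tray, the teaspoon is leaning upright inside it, and the soap bottle was left standing in its bay; I handed the job in at about 38 s. On the way up the cup tipped about 8° past upright before I eased it back down, and I read the final state from camera images as character printouts, since the picture views were used up.

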